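# Change the check weight on the bench scale

## Robot

A 6-joint arm with a two-finger parallel gripper is mounted at the origin on a cart in front of the work surface, level with it; the furniture and walls round the work are solid. World frame = base frame: x ahead of the robot, y to its left, z up, the work surface at z = 0. Lengths are in mm, angles in rad, forces in N, time in s.
With the tool pointing down it reaches from about 350 to 875 mm from the base axis. Payload 4.2 kg.
Tool frame: the origin (TCP) lies midway between the tips of the shut fingers; the grasp point (between the pads) lies arm.grip_depth behind it (arm.grip_depth is the distance from the TCP to the grasp point, in mm); z points along the fingers, y is the direction in which the jaws open and shut (so a half turn about z gives the same grasp; the last joint's range is limited). The gripper opens to 85 mm and grips with 20 to 120 N. Pads are 22 mm wide; open, the fingers measure 114 mm over their backs; the gripper's body (76 mm by 85 mm) begins 54 mm behind the grasp point. The pads swing forward as they close: fully open they stand 13 mm farther back than shut.
Start: joints at [1.491, 0.385, 0.008, 0, -1.194, -0.259], TCP at [207.689, 589.461, 231.312] pointing down, gripper open.
Joint ranges: [-3.14, 3.14], [-1.21, 2.06], [-1.07, 1.41], [-3.16, 2.05], [-2.99, -0.16], [-3.1, 3.1]. Speed limits (rad/s): [2.79, 2.79, 3.14, 3.14, 3.14, 3.14].

## Interface

Orientations are given as a unit quaternion [x, y, z, w].
In Python, from bench import arm gives the robot as it stands.
- The arm moves only by the tool play_rows, never from a script. Its argument "motion" is one flat list of numbers, 7 for each row, row after row: the opening in per cent of the stroke, from 0 (shut) to 100 (fully open), then the shift along the world's x, y, z in cm, then the turn, a rotation vector about the world's x, y, z in degrees. A call has 1 to 5 rows; each row is the pose to reach, as a shift and turn from the pose commanded when the call began; what a row does not reach only later rows make up. A row lasts 1/8 s, in which the tool goes at most 62.5 mm and 10.7 degrees, less where a joint would pass 70% of its speed; a pose out of reach is approached as far as the arm can. A call with a gripper value outside its range is refused whole. The fingers move at their own pace and stop on an object; the grip force is fixed at half the most. Time passes only in rows, so rows that repeat a pose let the fingers close. It gives the time, the measured TCP pose, the force and the opening at its end, in the units of the state.
- arm.read_state(): the state, without advancing time (a new reading comes with each control period).
- arm.get_image(name): name is "scene" or "top" or "wrist"; returns (picture, depth): 400x640x3 uint8, red, green, blue; 400x640 float32, mm along the optical axis (not along the pixel's ray), 0 where there is no reading.
- arm.camera_info(name): a dict with "fovy" (degrees; the focal length in pixels is half the picture's height over the tangent of half this angle, whatever the lens; pixels are square), "cx", "cy" (the principal point, pixels), "R" (3x3) and "t" (3): a world point X has camera coordinates R X + t. Camera axes: x right, y down, z forward; pixel columns grow to the right and rows downward; lengths in mm; the calibration is good to about 2 mm. The wrist camera is an equidistant fisheye: a pixel r from the principal point sees the ray r / f radians off the axis. A picture is of the moment at which its call begins: read the wrist's pose just before it. camera_info takes no time and is no camera call; for the wrist camera it gives the pose at the moment of the call.
- arm.job_done(): hands the job in, once; it reports no verdict.
Trained networks look in the newest picture that a camera, given by its name, has taken for a name from the list of things; names that differ only in an ending like _2 or _b are one class to them, and where a whole thing is asked for, a point or a joint stands for the part that bears it (a point fixed in the world has none). Each returns a list of dicts, best first, with "confidence" (0 to 1); they miss things now and then, are a little off and sometimes report something else, mostly with a low value. They report only what shows in the picture. A call takes as long as a camera call. They do not tell look-alikes from the thing itself.
- arm.outline_of(thing, camera): "mask" (400x640 bool, what is visible of it) and "extent" ([left, top, width, height] in pixels, round what is visible of it).
- arm.place_of(thing, camera): "uv" ([column, row] in pixels: a listed point, or the origin of a listed thing).
The state is a dict: "clock": time; "joints": joint angles; "joint_vel": joint speeds; "joint_efforts": joint torques, N m; "position": TCP position; "ee_rot": TCP orientation; "contact_force": force on the tool from outside, world axes, zero at the start; "wrist_torque": the same for the moment, N m; "gripper_width": finger opening in mm.
Only numpy, scipy, OpenCV 4.12 (cv2) and the standard library are available. Lean on these libraries where they do the work, as an engineer would, in place of code of your own. Each camera call takes 0.05 s, during which the arm holds its last target.

## Task

Change the check weight on the bench scale: the large brass weight from the wooden weight case is to stand on the middle of the scale's platform, and the medium one that is on the scale now goes home to the empty middle compartment of the case; leave the smallest weight where it is. The two cups stand where the case's sliding lid has to come out, so first lift both onto the ware board, and when the weights are changed slide the lid fully shut and put each cup back exactly where it stood at the start. Keep the cups and weights upright.

Things in the scene. Friction and masses are not known exactly. Their poses are not given: they have to be found in the camera images.
- cup_large: The larger of two open grey plastic weighing cups, 88 mm across the rim, 90 mm high, tapering to 66 mm at the foot, about 0.16 kg, with a white fill. Origin: centre of its underside, z up. Too wide to grip across: pinch its wall at the rim from above, one finger inside and one outside; the wall's rim is about 4 mm thick, its middle 42 mm from the axis.
- cup_small: The smaller open grey plastic weighing cup, 76 mm across the rim, 75 mm high, 56 mm at the foot, about 0.16 kg, with an orange-red fill. Origin: centre of its underside, z up. Pinch its wall likewise; the wall's middle is 36 mm from the axis at the rim. Both cups stand side by side just in front of the weight case, in the way of its lid; which is left and which right changes.
- weight_large: The largest of three brass weights: a cylinder 26 mm in diameter and 25 mm high with a round knob (17 mm) on top, 36 mm high in all, about 0.1 kg. Starts in the left or the right compartment of the case. Origin: centre of its underside, z up.
- weight_medium: The medium brass weight: cylinder 20 mm in diameter and 22 mm high with a 12 mm knob on top, 32 mm high in all, about 0.05 kg. Starts on the platform of the scale. Origin: centre of its underside, z up.
- weight_small: The smallest brass weight: 16 mm in diameter, 28 mm high, knob included. Stands in the outer compartment at the other end of the case from the large one. Not to be moved. Origin: centre of its underside, z up.
- bench_scale: Low grey bench scale, 196 mm (its x) by 240 mm (its y), 38 mm high, fixed; on the left or the right of the case. Its raised square platform (182 x 164 mm, top at z = 38 mm) has its middle at x = 0, y = -34 mm in this frame; the strip with keys is at its +y end. (The scale under the big bowl, far left, is another.) Origin: centre of the underside.
- ware_board: Plain light wooden board lying on the worktop, 280 mm (its x) by 150 mm (its y), 18 mm thick, fixed; on the other side of the case from the scale. Both cups fit on it one behind the other along x. Origin: centre of the underside; top at z = 18 mm.
- weight_case: Low fixed wooden case, 124 mm deep (its x), 190 mm wide (its y), with a clear sliding lid that comes out at its front (-x). Origin: centre of the underside. Three compartments with middles at y = +59, 0, -59 mm, x = 0, each 108 mm long in x, 53 mm wide, floor at z = 6 mm. Heights: dividers 22 mm, front wall 44 mm, lid 50 mm, side and back walls 58 mm.
- case_lid (a joint): How far the case's clear lid is drawn out towards -x of the case, in m: 0 fully shut, 0.108 at the stop, where the compartments are wholly uncovered. It runs in grooves, stays where it is left and takes about 1.5 N to slide.
- lid_knob (a point): Middle of the brass knob at the front edge of the lid, 8 mm below the knob's top: 19 mm in diameter, standing 22 mm above the lid's wooden strip; the knob's top is at z = 78 mm. Moves with the lid; with the lid shut it lies 54 mm in front of the case's middle.
Not all that is in view belongs to the job. Leave any turquoise look-alike of the cup_large alone. What is shaped like the cup_small but blue is not meant.

How it is judged:
By the outcome, as a careful person would: the job done as asked, in the order asked, and still so for the second after the job is handed in, with the robot touching nothing.
It also fails if it takes over 144 s, if anything falls off the work surface, if the arm or the gripper's body presses on something with over 40 N, if the wrist force passes 120 N, or if a joint passes its speed limit or range.

## Working session

There is one attempt and no reset: what is moved stays moved. The work goes in short steps, Python scripts to look and compute and a tool call to move; the robot and the scene stay as the last step left them, time stands still between calls to the robot, and variables do not carry over. Pictures are saved under pics/ and viewed, and the job is handed in when it is done.

Besides the shell and the picture viewer there is one more tool, called after "Emit:" as a command line: name --argument value ..., lists and objects as JSON in quotes. play_rows: Moves the arm, as the interface text tells. Its arguments: {"type":"object","properties":{"motion":{"type":"array","items":{"type":"number"}}},"required":["motion"]}

```bash
ls; mkdir -p pics; python3 - <<'E'
from bench import arm
import cv2
s=arm.read_state();print(s); print(arm.grip_depth)
for n in ["scene","top","wrist"]:
    p,d=arm.get_image(n); cv2.imwrite(f"pics/a_{n}.png",p[:,:,::-1]); print(n,arm.camera_info(n))
E
```

```text
pics
{'clock': 0.0, 'joints': array([ 1.49057198e+00,  3.85551453e-01,  6.61834921e-03, -5.28959765e-04,
       -1.19400898e+00, -2.58599615e-01]), 'joint_vel': array([ 9.86288142e-04, -8.94980592e-04,  8.38935602e-04,  3.06791818e-05,
       -1.32530324e-03, -1.85844645e-03]), 'joint_efforts': array([ 4.06829940e-04, -3.92294955e+01,  1.88401258e+01,  4.18608114e+00,
       -4.53083689e-03, -4.25014434e-06]), 'position': array([207.51552044, 588.9135778 , 230.21730215]), 'ee_rot': array([ 9.85667026e-01, -1.68698853e-01, -1.49284897e-04,  1.09050769e-03]), 'contact_force': array([-0.59004337, -0.27112183, -0.86162274]), 'wrist_torque': array([-0.01983779,  0.0301224 ,  0.03904475]), 'gripper_width': 85.67155854519062}
18.700000000000003
scene {'fovy': 48.699796171242156, 'cx': 323.78959475730994, 'cy': 203.3520824978149, 'R': array([[ 0.64232948, -0.76634295, -0.0114599 ],
       [-0.58417562, -0.47985273, -0.65458399],
       [ 0.49613676,  0.42715319, -0.75590242]]), 't': array([-325.98341753,  364.03544501,  934.05476461])}
top {'fovy': 47.608696456971344, 'cx': 310.8949806185816, 'cy': 210.01776572441216, 'R': array([[ 0.00846103, -0.99990798,  0.01060424],
       [-0.98629268, -0.01009246, -0.16469636],
       [ 0.16478823, -0.00906538, -0.98628731]]), 't': array([3.36897032e-01, 5.26968303e+02, 1.40413522e+03])}
wrist {'fovy': 65.70646984690485, 'cx': 321.4363469638035, 'cy': 199.41674246081928, 'R': array([[-0.33160802, -0.94341559,  0.00177021],
       [-0.90754387,  0.3195106 ,  0.27253825],
       [-0.25768244,  0.08876933, -0.96214332]]), 't': array([623.12782912, -35.2020551 , 379.10193572])}
```

View pics/a_scene.png

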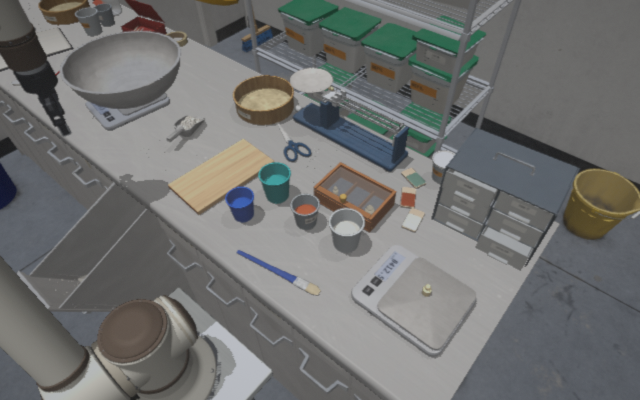

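View pics/a_top.png

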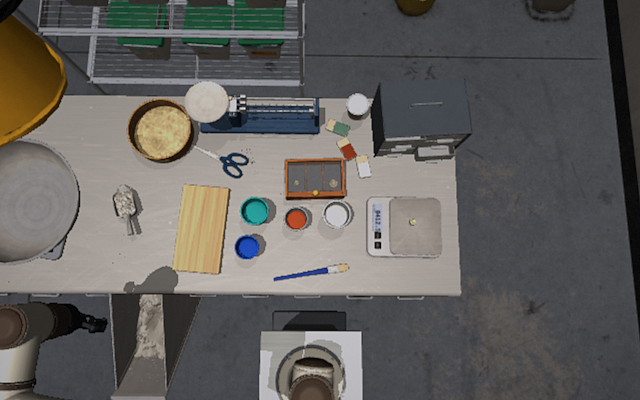

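View pics/a_wrist.png

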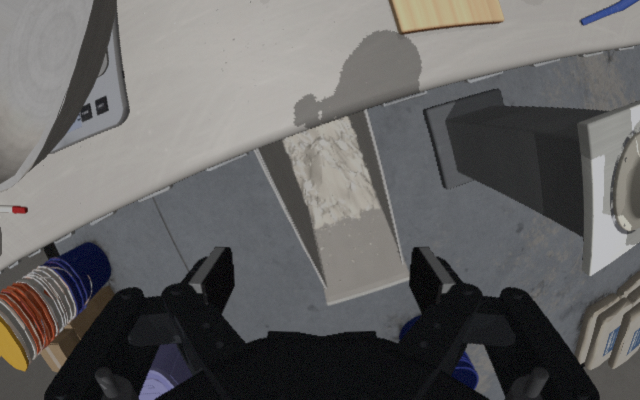

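```bash
cat > h.py <<'E'
from bench import arm
import numpy as np, cv2
from scipy.spatial.transform import Rotation as Ro
def f_of(c): return 200/np.tan(np.radians(c["fovy"])/2)
def ray(c,uv,fish=False):
    f=f_of(c); x=(uv[0]-c["cx"]); y=(uv[1]-c["cy"])
    if fish:
        r=np.hypot(x,y)+1e-9; th=r/f
        v=np.array([x/r*np.sin(th),y/r*np.sin(th),np.cos(th)])
    else: v=np.array([x/f,y/f,1.])
    return c["R"].T@v, -c["R"].T@c["t"]
def at_z(c,uv,z,fish=False):
    v,o=ray(c,uv,fish); return o+v*(z-o[2])/v[2]
def cloud(c,d,mask=None,fish=False):
    m=d>0
    if mask is not None: m&=mask
    ys,xs=np.nonzero(m); f=f_of(c); X=xs-c["cx"]; Y=ys-c["cy"]; z=d[ys,xs]
    if fish:
        r=np.hypot(X,Y)+1e-9; t=np.tan(r/f)
        P=np.c_[X/r*t,Y/r*t,np.ones_like(r)]*z[:,None]
    else: P=np.c_[X/f,Y/f,np.ones(len(X))]*z[:,None]
    return (P-c["t"])@c["R"], xs, ys
def proj(c,X,fish=False):
    p=c["R"]@np.asarray(X)+c["t"]; f=f_of(c)
    if fish:
        r=np.hypot(p[0],p[1]); th=np.arctan2(r,p[2]); return np.array([c["cx"]+f*th*p[0]/r,c["cy"]+f*th*p[1]/r])
    return np.array([c["cx"]+f*p[0]/p[2],c["cy"]+f*p[1]/p[2]])
def circ(P):
    A=np.c_[2*P[:,:2],np.ones(len(P))]; s=np.linalg.lstsq(A,(P[:,:2]**2).sum(1),rcond=None)[0]
    return s[0],s[1],np.sqrt(s[2]+s[0]**2+s[1]**2)
E
python3 - <<'E'
from h import *
np.set_printoptions(precision=1,suppress=True)
for cam in ["top","scene"]:
    p,d=arm.get_image(cam); c=arm.camera_info(cam)
    for th in ["cup_large","cup_small","weight_large","weight_medium","weight_small","bench_scale","ware_board","weight_case"]:
        for o in arm.outline_of(th,cam)[:3]:
            P,_,_=cloud(c,d,o["mask"])
            if len(P)==0: print(cam,th,"none");continue
            zt=np.percentile(P[:,2],97)
            T=P[P[:,2]>zt-8]
            # min area rect / circle of top pts
            (cx,cy),(w,h),a=cv2.minAreaRect(T[:,:2].astype(np.float32))
            print(cam,th,round(o["confidence"],2),o["extent"],"zt %.0f"%zt,"rect",np.array([cx,cy,w,h,a]),"mean",P.mean(0),len(P))
    for th in ["lid_knob","cup_large","cup_small","weight_case","weight_large","weight_medium","bench_scale","ware_board"]:
        for o in arm.place_of(th,cam)[:3]:
            print(cam,th,"place",round(o["confidence"],2),np.array(o["uv"]),at_z(c,o["uv"],{"lid_knob":70,"weight_large":6,"weight_medium":38}.get(th,0)))
print(arm.read_state()["clock"])
E
```

```text
top cup_large 0.97 [239.6, 197.2, 28.7, 27.8] zt 92 rect [514.5 182.5  87.1  85.   45.9] mean [518.9 185.9  59.8] 641
top cup_large 0.88 [320.5, 197.3, 28.7, 30.8] zt 92 rect [506.4 -72.1  84.   87.5  63.8] mean [510.5 -74.1  59.6] 632
top cup_small 0.79 [283.8, 206.3, 26.1, 28.1] zt 77 rect [494.   53.1  73.5  70.9  24.5] mean [497.6  53.4  48.6] 451
top cup_small 0.58 [236.5, 236.3, 23.0, 26.7] zt 77 rect [403.7 205.   71.5  71.1  46.9] mean [405.2 208.3  49.1] 446
top weight_large 0.21 [409.8, 217.4, 6.0, 8.7] zt 71 rect [ 489.2 -316.1    9.     7.5   42.8] mean [ 489.6 -314.6   55.8] 42
top weight_medium 0.53 [410.1, 219.1, 9.3, 8.1] zt 71 rect [ 489.2 -316.1    9.     7.5   42.8] mean [ 490.  -314.6   56. ] 42
top bench_scale 0.88 [362.6, 196.3, 77.8, 61.4] zt 42 rect [ 479.2 -301.7  215.2  181.2   88.8] mean [ 475.9 -288.9   31.9] 4322
top ware_board 0.86 [170.4, 183.4, 60.1, 88.9] zt 23 rect [467.4 361.2 150.7 279.5  85.4] mean [465.5 360.7  17.4] 4047
top ware_board 0.31 [287.7, 166.0, 54.3, 32.6] zt 60 rect [624.1  -2.8 114.  172.5   2.4] mean [626.3  -3.6  50.4] 1836
top we
[... 1509 characters left out ...]
 rect [466.3 360.6 154.4 280.3  85.5] mean [453.8 354.8  16.8] 3613
scene lid_knob place 0.88 [343.7 198.9] [575.1 -12.6  70. ]
scene cup_large place 0.75 [342.2 244.6] [497.6 -70.9   0. ]
scene cup_small place 0.92 [240.5 213.6] [400.9 211.5   0. ]
scene cup_small place 0.58 [306.3 223.5] [490.5  47.6   0. ]
scene weight_case place 0.87 [353.5 203.3] [629.2  -7.1   0. ]
scene weight_case place 0.73 [221.9 175.9] [465.9 362.3   0. ]
scene weight_large place 0.2 [306.6 222.7] [489.7  45.5   6. ]
scene weight_medium place 0.51 [428.3 293.1] [ 494.6 -323.8   38. ]
scene bench_scale place 0.94 [411.7 298. ] [ 480.9 -294.1    0. ]
scene ware_board place 0.93 [221.4 176.2] [464.1 362.5   0. ]
1.85
```

```bash
python3 - <<'E'
import cv2,numpy as np
a=cv2.imread("pics/a_scene.png")[155:265,210:420]; b=cv2.imread("pics/a_top.png")[150:265,230:380]
a=cv2.resize(a,None,fx=2.6,fy=2.6,interpolation=2)
b=cv2.resize(b,None,fx=3.6,fy=2.6,interpolation=2)
w=max(a.shape[1],b.shape[1]);a=cv2.copyMakeBorder(a,0,0,0,w-a.shape[1],0);b=cv2.copyMakeBorder(b,0,0,0,w-b.shape[1],0)
cv2.imwrite("pics/crop1.png",np.vstack([a,b]));print(np.vstack([a,b]).shape)
E
```

```text
(585, 546, 3)
```

View pics/crop1.png

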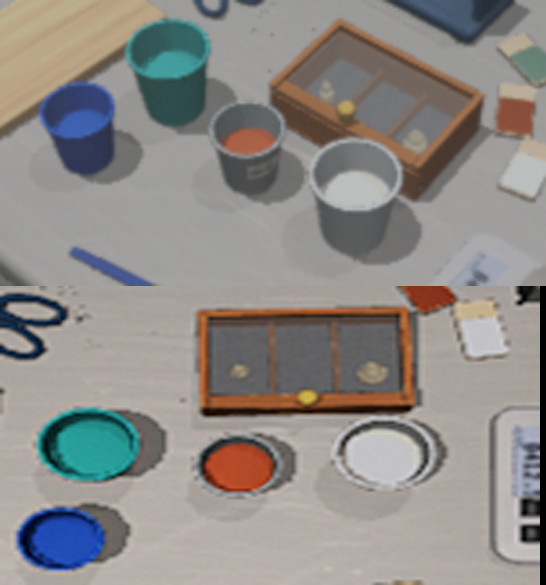

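```bash
python3 - <<'E'
from h import *
np.set_printoptions(precision=1,suppress=True)
for cam in ["top","scene"]:
    p,d=arm.get_image(cam); c=arm.camera_info(cam)
    P,xs,ys=cloud(c,d)
    for n,(x,y),h,r in [("L",(506.3,-73),90,44),("S",(494,52.5),75,38)]:
        m=np.hypot(P[:,0]-x,P[:,1]-y)<r+6
        rim=P[m&(P[:,2]>h-3)]; inn=P[m&(np.hypot(P[:,0]-x,P[:,1]-y)<18)]
        print(cam,n,"rim circ",np.array(circ(rim)),len(rim),"fill z",np.percentile(inn[:,2],[10,50,90]))
    # case
    m=(abs(P[:,0]-630)<85)&(abs(P[:,1]+5)<120)&(P[:,2]>55)
    k=m&(P[:,2]>66); print("knob pts",P[k].mean(0),np.median(P[k],0),k.sum(),P[k][:,2].max())
    w=P[m&(P[:,2]<63)&(P[:,2]>54)]
    print("case rect",cv2.minAreaRect(w[:,:2].astype(np.float32)))
    # weight medium
    m=(abs(P[:,0]-490)<25)&(abs(P[:,1]+317)<25)&(P[:,2]>46)
    print("med",P[m].mean(0),P[m].min(0),P[m].max(0),m.sum())
    m=(abs(P[:,0]-490)<120)&(abs(P[:,1]+317)<150)&(P[:,2]>34)&(P[:,2]<44)
    print("plat",cv2.minAreaRect(P[m][:,:2].astype(np.float32)))
E
```

```text
top L rim circ [506.7 -71.8  41.7] 111 fill z [45.4 49.4 53.6]
top S rim circ [493.5  54.   35.7] 72 fill z [37.3 40.9 45. ]
knob pts [566.8 -32.9  79.2] [570.4 -10.1  78.7] 55 92.74311190072245
case rect ((617.83056640625, -3.7002334594726562), (149.67247009277344, 190.17169189453125), 1.7122021913528442)
med [ 490.5 -314.1   60.6] [ 482.8 -323.9   48.5] [ 499.8 -305.9   70.4] 35
plat ((479.68707275390625, -303.1872253417969), (211.83180236816406, 181.91261291503906), 88.64897155761719)
scene L rim circ [506.3 -73.8  41.8] 176 fill z [47.5 49.4 51.9]
scene S rim circ [492.7  52.4  35.8] 112 fill z [39.4 41.9 43.3]
knob pts [560.7 -40.3  79.1] [567.  -16.   77.6] 87 90.90937204510648
case rect ((617.77001953125, -5.9119873046875), (151.1988525390625, 192.04751586914062), 2.5927438735961914)
med [ 487.9 -318.8   58.9] [ 480.3 -327.9   46.6] [ 498.6 -309.2   70. ] 77
plat ((478.61724853515625, -329.102783203125), (164.5524139404297, 184.1551513671875), 89.79019165039062)
```

Emit:
play_rows --motion '[100,2,-5.5,0,0,0,-8,100,4,-11,0,0,0,-16,100,6,-16.5,0,0,0,-24,100,8.5,-22,0,0,0,-32,100,10.5,-27.5,0,0,0,-40]'

```text
clock: 2.58
position: [313.2, 312.7, 231.6]
ee_rot: [0.868, -0.497, 0.0, -0.0]
contact_force: [0.9, 0.8, -0.0]
gripper_width: 84.9
```

Emit:
play_rows --motion '[50,2.2,-5.6,0,0,0,-6,50,4.4,-11.2,0,0,0,-12,50,6.6,-16.8,0,0,0,-18,50,8.8,-22.4,0,0,0,-24,50,11,-28,0,0,0,-29]'

```text
clock: 3.2
position: [423.2, 32.7, 231.9]
ee_rot: [0.716, -0.698, 0.0, -0.001]
contact_force: [0.8, 1.1, 0.1]
gripper_width: 42.8
```

```bash
python3 - <<'E'
from h import *
s=arm.read_state();print(s["position"],s["joints"],s["gripper_width"],Ro.from_quat(s["ee_rot"]).as_matrix().round(3))
E
```

```text
[423.22663609  32.66059671 231.93436622] [ 4.63094162e-01  3.35671839e-02 -4.48551771e-01  1.61544097e-04
 -1.08683392e+00 -4.37873549e-01] 42.80554616534334 [[ 0.025 -1.     0.002]
 [-1.    -0.025  0.001]
 [-0.001 -0.002 -1.   ]]
```

Emit:
play_rows --motion '[50,3.4,2.05,-4,0,0,0,50,3.4,2.05,-9,0,0,0,50,3.4,2.05,-13,0,0,0,50,3.4,2.05,-13,0,0,0]'

```text
clock: 3.7
position: [454.8, 53.9, 99.1]
ee_rot: [0.717, -0.697, -0.001, 0.003]
contact_force: [0.2, 0.5, 1.2]
gripper_width: 42.7
```

```bash
python3 - <<'E'
from h import *
s=arm.read_state();print(s["position"],s["contact_force"])
for n in ["scene","wrist"]:
    p,d=arm.get_image(n); 
    if n=="scene": p=cv2.resize(p[130:290,200:420],None,fx=3,fy=3)
    cv2.imwrite(f"pics/b_{n}.png",p[:,:,::-1])
E
```

```text
[454.77887688  53.93727768  99.07175573] [0.15413688 0.4944762  1.18447047]
```

View pics/b_scene.png

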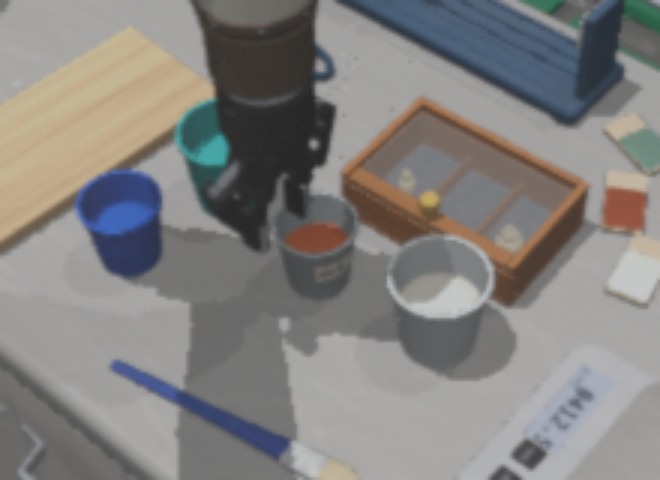

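View pics/b_wrist.png

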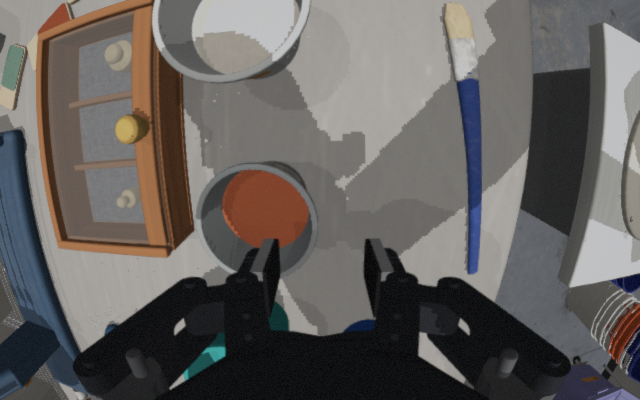

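```bash
python3 - <<'E'
from h import *
np.set_printoptions(precision=1,suppress=True)
p,d=arm.get_image("wrist"); c=arm.camera_info("wrist")
P,xs,ys=cloud(c,d,fish=True)
for x,y,h,r in [(506.5,-73,90,44),(493,53,75,38)]:
    m=(np.hypot(P[:,0]-x,P[:,1]-y)<r+8)&(abs(P[:,2]-h)<4)&(ys<240)
    print(np.array(circ(P[m])),m.sum(),np.median(P[m][:,2]))
m=(np.hypot(P[:,0]-575,P[:,1]+8)<25)&(P[:,2]>66)
print(P[m].mean(0),P[m].min(0),P[m].max(0))
print(c["R"],-c["R"].T@c["t"])
for n in ["lid_knob","weight_large"]:
  for o in arm.place_of(n,"wrist")[:2]: print(n,o["confidence"],o["uv"],at_z(c,o["uv"],70 if n=="lid_knob" else 6,True))
E
```

```text
[509.3 -74.5  41.3] 2300 90.50158227318629
[496.2  49.6  35.3] 1621 75.53072496380726
[576.7  -9.2  76.3] [569.8 -18.3  66.1] [587.6   0.4  80.8]
[[-1.  -0.  -0. ]
 [-0.   1.   0.3]
 [-0.   0.3 -1. ]] [459.2 -14.5 245.8]
lid_knob 0.83 [138.1, 128.3] [576.6  -8.1  70. ]
```

Emit:
play_rows --motion '[50,0.4,-0.2,-2,0,0,0,50,0.4,-0.2,-4.5,0,0,0,50,0.4,-0.2,-4.5,0,0,0]'

```text
clock: 4.32
position: [460.3, 52.9, 56.3]
ee_rot: [0.717, -0.697, -0.0, 0.001]
contact_force: [1.3, -0.5, 0.8]
gripper_width: 42.9
```

Emit:
play_rows --motion '[0,0,0,0,0,0,0,0,0,0,0,0,0,0,0,0,0,0,0,0,0,0,0,0,0,0,0,0,0,0,0,0,0,0,0]'

```text
clock: 4.95
position: [463.1, 53.5, 58.4]
ee_rot: [0.717, -0.697, 0.002, -0.003]
contact_force: [1.8, -2.5, 5.5]
gripper_width: 4.4
```

Emit:
play_rows --motion '[0,0,0,1,0,0,0,0,0,0,4,0,0,0,0,0,0,8,0,0,0,0,0,0,12,0,0,0,0,-1,3,13,0,0,0]'

```text
clock: 5.58
position: [451.5, 82.9, 189.4]
ee_rot: [0.716, -0.698, 0.001, -0.002]
contact_force: [0.5, 0.8, -2.7]
gripper_width: 3.8
```

Emit:
play_rows --motion '[0,-1.5,5,0,0,0,0,0,-3,10,0,0,0,0,0,-4.5,15,0,0,0,0,0,-6,20,0,0,0,0,0,-7.5,25,0,0,0,0]'

```text
clock: 6.2
position: [374.2, 333.9, 186.6]
ee_rot: [0.717, -0.697, -0.0, 0.001]
contact_force: [0.7, -0.1, -2.1]
gripper_width: 3.9
```

Emit:
play_rows --motion '[0,-0.9,3.3,0,0,0,0,0,-0.9,3.3,-3,0,0,0,0,-0.9,3.3,-6.5,0,0,0,0,-0.9,3.3,-9,0,0,0,0,-0.9,3.3,-9,0,0,0]'

```text
clock: 6.82
position: [365.4, 364.2, 94.8]
ee_rot: [0.717, -0.697, 0.001, 0.003]
contact_force: [-0.4, 0.2, -1.4]
gripper_width: 4.3
```

```bash
python3 - <<'E'
from h import *
s=arm.read_state();print(s["position"],s["contact_force"],s["gripper_width"])
for n in ["scene","wrist"]:
    p,d=arm.get_image(n); 
    if n=="scene": p=cv2.resize(p[90:290,130:400],None,fx=2.8,fy=2.8)
    cv2.imwrite(f"pics/c_{n}.png",p[:,:,::-1])
E
```

```text
[365.40972603 364.19882015  94.75278864] [-0.41605364  0.22679651 -1.44119485] 4.253180616097434
```

View pics/c_scene.png

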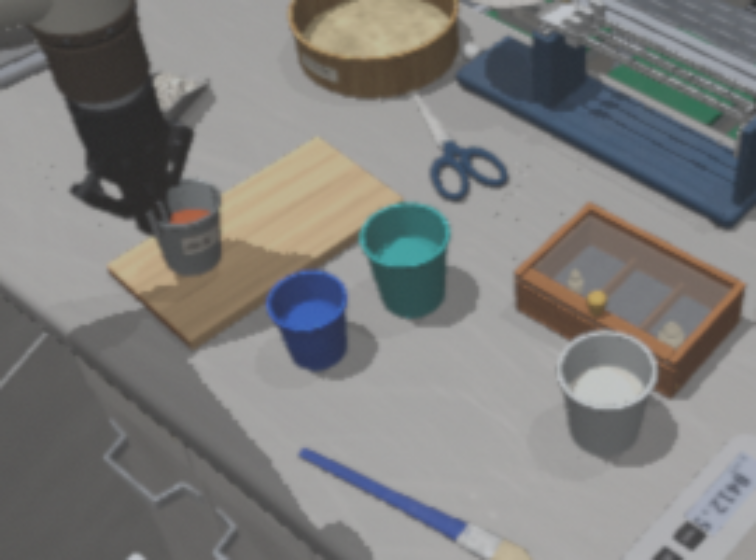

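View pics/c_wrist.png

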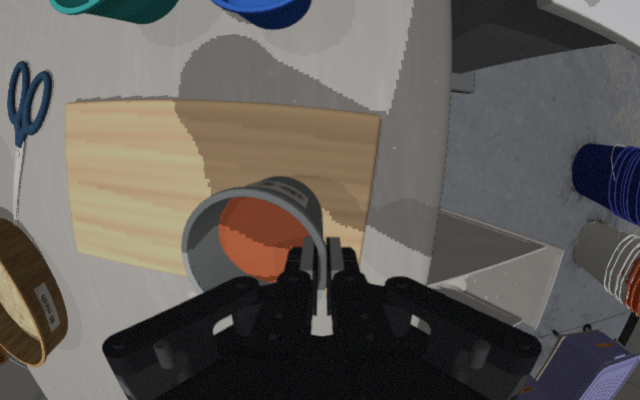

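Emit:
play_rows --motion '[0,0,0,-1.5,0,0,0,0,0,0,-2,0,0,0,0,0,0,-2.1,0,0,0,0,0,0,-2.1,0,0,0]'

```text
clock: 7.42
position: [365.3, 367.2, 79.0]
ee_rot: [0.717, -0.697, -0.001, -0.001]
contact_force: [-16.8, -0.7, 23.9]
gripper_width: 3.8
```

Emit:
play_rows --motion '[0,0,0,0.2,0,0,0,20,0,0,0.2,0,0,0,45,0,0,0.2,0,0,0,45,0,0,0.2,0,0,0,45,0,0,0.2,0,0,0]'

```text
clock: 8.05
position: [366.8, 365.8, 77.0]
ee_rot: [0.717, -0.697, 0.0, 0.0]
contact_force: [0.2, 0.2, -0.6]
gripper_width: 38.2
```

```bash
python3 - <<'E'
from h import *
s=arm.read_state();print(s["position"],s["contact_force"],s["gripper_width"])
for n in ["scene"]:
    p,d=arm.get_image(n); 
    if n=="scene": p=cv2.resize(p[90:290,130:400],None,fx=2.8,fy=2.8)
    cv2.imwrite(f"pics/d_{n}.png",p[:,:,::-1])
E
```

```text
[366.80512199 365.79450845  76.99646602] [ 0.22358331  0.17002443 -0.62496019] 38.21250826626518
```

View pics/d_scene.png

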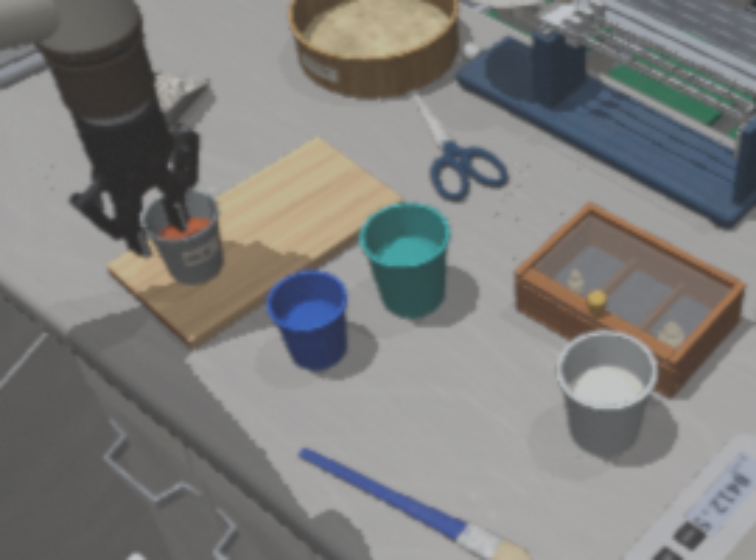

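Emit:
play_rows --motion '[45,0,0,5,0,0,0,45,0,0,10,0,0,0,45,1,-4,12,0,0,0,45,2.3,-10,12,0,0,0,45,3.6,-15.5,12,0,0,0]'

```text
clock: 8.72
position: [402.7, 209.4, 197.6]
ee_rot: [0.717, -0.697, -0.0, -0.0]
contact_force: [0.5, 0.3, -0.1]
gripper_width: 38.3
```

Emit:
play_rows --motion '[45,1.4,-6,0,0,0,0,45,2.8,-12,0,0,0,0,45,4.2,-18,0,0,0,0,45,5.6,-24,0,0,0,0,45,6.6,-28.5,-3,0,0,0]'

```text
clock: 9.35
position: [470.8, -76.2, 169.0]
ee_rot: [0.717, -0.698, 0.002, -0.002]
contact_force: [0.4, 0.9, -0.8]
gripper_width: 38.1
```

```bash
python3 - <<'E'
from h import *
np.set_printoptions(precision=1,suppress=True)
s=arm.read_state();print(s["position"])
p,d=arm.get_image("wrist"); c=arm.camera_info("wrist")
P,xs,ys=cloud(c,d,fish=True)
for x,y,h,r in [(508,-73,90,44)]:
    m=(np.hypot(P[:,0]-x,P[:,1]-y)<r+8)&(abs(P[:,2]-h)<4)&(ys<240)
    print(np.array(circ(P[m])),m.sum(),np.median(P[m][:,2]))
cv2.imwrite(f"pics/e_w.png",p[:,:,::-1])
E
```

```text
[470.8 -76.2 169. ]
[512.5 -75.   49.8] 3 86.62865697150637
```

View pics/e_w.png

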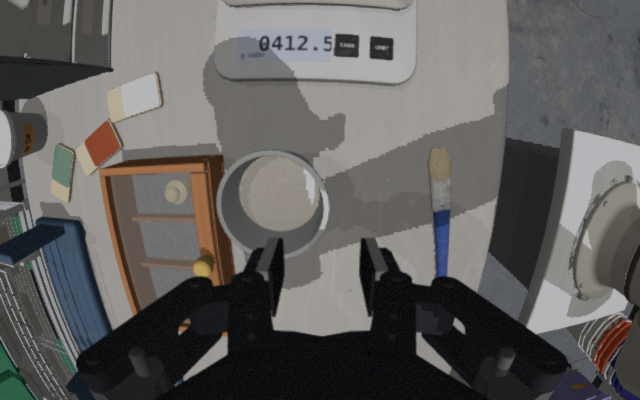

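```bash
python3 - <<'E'
from h import *
np.set_printoptions(precision=1,suppress=True)
s=arm.read_state();print(s["position"])
p,d=arm.get_image("wrist"); c=arm.camera_info("wrist")
P,xs,ys=cloud(c,d,fish=True)
print(d[150:260:15,270].round(0))
m=(np.hypot(P[:,0]-508,P[:,1]+73)<52)&(ys<240)
print(np.percentile(P[m][:,2],[1,5,25,50,75,95,99]))
h=np.percentile(P[m][:,2],99)
m&=(abs(P[:,2]-h)<5); print(circ(P[m]),m.sum())
E
```

```text
[467.5 -79.3 163.5]
[304. 260. 261. 266. 269. 275. 146. 129.]
[-0.3  0.4 48.9 50.8 64.1 91.  91.7]
(np.float64(508.2241121499731), np.float64(-74.8413086186024), np.float64(41.403840301280155)) 1472
```

Emit:
play_rows --motion '[45,0,0,-4,0,0,0,45,0,0,-7,0,0,0,45,0,0,-7,0,0,0,45,0,0,-9.7,0,0,0,45,0,0,-9.7,0,0,0]'

```text
clock: 10.07
position: [468.4, -73.8, 70.4]
ee_rot: [0.717, -0.697, -0.0, 0.001]
contact_force: [-0.1, -0.4, 0.9]
gripper_width: 38.4
```

Emit:
play_rows --motion '[0,0,0,0,0,0,0,0,0,0,0,0,0,0,0,0,0,0,0,0,0,0,0,0,0,0,0,0,0,0,0,0,0,0,0]'

```text
clock: 10.7
position: [471.9, -73.9, 73.0]
ee_rot: [0.717, -0.697, 0.003, -0.003]
contact_force: [0.5, -1.4, 6.2]
gripper_width: 5.3
```

Emit:
play_rows --motion '[0,0,0,1,0,0,0,0,0,0,4,0,0,0,0,0,0,8,0,0,0,0,0,0,12,0,0,0,0,0,2.9,13,0,0,0]'

```text
clock: 11.32
position: [469.1, -45.4, 203.4]
ee_rot: [0.716, -0.698, 0.001, -0.002]
contact_force: [0.6, -0.3, -1.6]
gripper_width: 4.8
```

Emit:
play_rows --motion '[0,0.4,5,0,0,0,0,0,0.8,10,0,0,0,0,0,1.2,15,0,0,0,0,0,1.6,20,0,0,0,0,0,2,25,0,0,0,0]'

```text
clock: 11.95
position: [487.5, 206.1, 200.5]
ee_rot: [0.717, -0.697, -0.0, 0.001]
contact_force: [1.2, -0.0, -2.1]
gripper_width: 4.8
```

Emit:
play_rows --motion '[0,0.5,5,0,0,0,0,0,1,10,0,0,0,0,0,1.7,15,-3,0,0,0,0,1.7,15,-6,0,0,0,0,1.7,15,-8,0,0,0]'

```text
clock: 12.58
position: [503.9, 354.5, 118.2]
ee_rot: [0.717, -0.697, -0.0, 0.003]
contact_force: [0.0, -0.5, -1.2]
gripper_width: 5.0
```

```bash
python3 - <<'E'
from h import *
s=arm.read_state();print(s["position"],s["contact_force"],s["gripper_width"])
for n in ["scene"]:
    p,d=arm.get_image(n); 
    if n=="scene": p=cv2.resize(p[90:290,130:400],None,fx=2.8,fy=2.8)
    cv2.imwrite(f"pics/f_{n}.png",p[:,:,::-1])
E
```

```text
[503.94242669 354.48420155 118.18931035] [ 0.03326013 -0.49005494 -1.23855985] 4.991111155314628
```

View pics/f_scene.png

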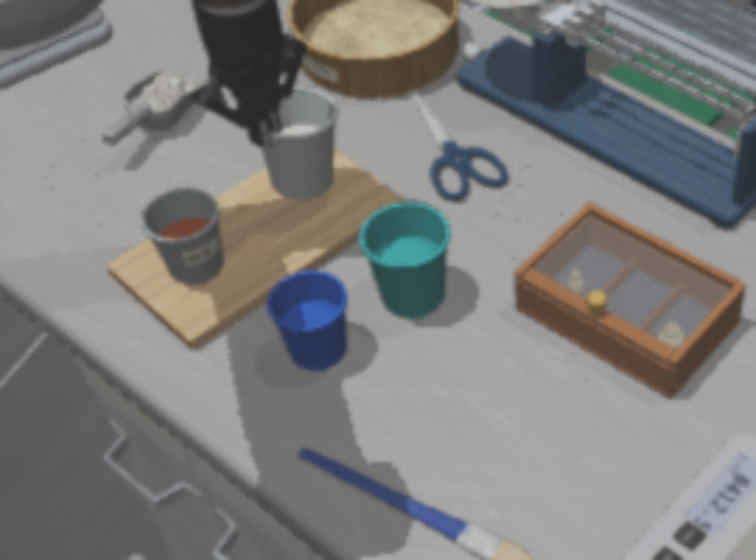

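Emit:
play_rows --motion '[0,0,0,-1.5,0,0,0,0,0,0,-2.4,0,0,0,0,0,0,-2.8,0,0,0,0,0,0,-2.8,0,0,0]'

```text
clock: 13.12
position: [504.9, 355.1, 95.3]
ee_rot: [0.717, -0.697, -0.0, -0.0]
contact_force: [-7.8, -0.9, 10.2]
gripper_width: 4.6
```

Light contact with the board; release.

Emit:
play_rows --motion '[0,0,0,-0.1,0,0,0,20,0,0,0,0,0,0,45,0,0,0.1,0,0,0,45,0,0,0.1,0,0,0,45,0,0,0.1,0,0,0]'

```text
clock: 13.75
position: [505.9, 354.9, 93.2]
ee_rot: [0.717, -0.697, 0.0, 0.0]
contact_force: [0.6, -0.5, -0.1]
gripper_width: 38.4
```

Emit:
play_rows --motion '[45,0,0,5,0,0,0,45,0,0,10,0,0,0,45,0.8,-5,12,0,0,0,45,1.6,-10,12,0,0,0,45,2.4,-15,12,0,0,0]'

```text
clock: 14.38
position: [529.8, 203.6, 213.6]
ee_rot: [0.717, -0.697, 0.0, -0.0]
contact_force: [0.1, -0.4, -1.0]
gripper_width: 38.6
```

```bash
python3 - <<'E'
from h import *
np.set_printoptions(precision=1,suppress=True)
for cam in ["top","scene"]:
    p,d=arm.get_image(cam); c=arm.camera_info(cam)
    if cam=="scene": cv2.imwrite(f"pics/g_{cam}.png",cv2.resize(p[90:290,130:400],None,fx=2.8,fy=2.8)[:,:,::-1])
    P,xs,ys=cloud(c,d)
    for n,(x,y),h,r in [("L",(545,355),108,44),("S",(400,366),93,38)]:
        m=np.hypot(P[:,0]-x,P[:,1]-y)<r+12
        rim=P[m&(abs(P[:,2]-h)<4)]
        print(cam,n,"rim circ",np.array(circ(rim)),len(rim),rim[:,2].min(),rim[:,2].max())
E
```

```text
top L rim circ [531.  354.9  37.8] 28 104.5040610785244 111.98953237109312
top S rim circ [394.5 367.   32.1] 16 89.67652130120405 96.24277457084045
scene L rim circ [533.  356.2  41.9] 133 104.04784792707063 111.6055395943738
scene S rim circ [391.1 368.2  35.8] 125 89.034368452314 95.60270920246072
```

View pics/g_scene.png

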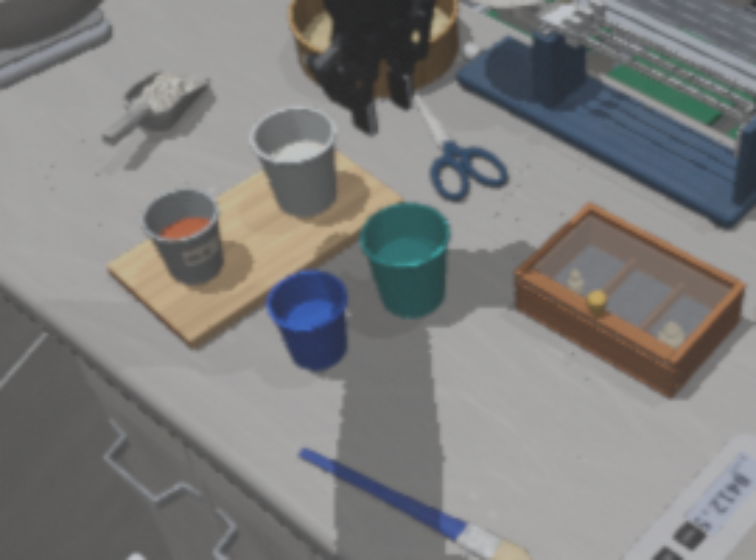

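Emit:
play_rows --motion '[50,1.2,-5.3,0,0,0,0,50,2.4,-10.6,0,0,0,0,50,3.6,-16,-1,0,0,0,50,4.7,-21.3,-4,0,0,0,50,4.7,-21.3,-8,0,0,0]'

```text
clock: 15.1
position: [578.0, -10.9, 133.1]
ee_rot: [0.715, -0.699, 0.001, -0.001]
contact_force: [0.0, 0.8, -0.3]
gripper_width: 42.7
```

Emit:
play_rows --motion '[50,0,0,0,0,0,0,50,0,0,0,0,0,0]'

```text
clock: 15.35
position: [577.9, -7.3, 134.7]
ee_rot: [0.717, -0.697, 0.001, -0.001]
contact_force: [0.2, 0.2, 1.1]
gripper_width: 42.5
```

```bash
python3 - <<'E'
from h import *
np.set_printoptions(precision=1,suppress=True)
s=arm.read_state();print(s["position"])
p,d=arm.get_image("wrist"); c=arm.camera_info("wrist")
P,xs,ys=cloud(c,d,fish=True)
m=(np.hypot(P[:,0]-577,P[:,1]+8)<20)&(P[:,2]>72)
print(P[m].mean(0),P[m].min(0),P[m].max(0),m.sum())
for o in arm.place_of("lid_knob","wrist")[:2]: print(o["confidence"],o["uv"],at_z(c,o["uv"],70,True))
for o in arm.outline_of("weight_large","wrist")[:2]: print(o["confidence"],o["extent"])
m=(abs(P[:,0]-630)<85)&(abs(P[:,1]+5)<120)&(abs(P[:,2]-58)<4)
cv2.imwrite("pics/h_w.png",p[:,:,::-1])
E
```

```text
[577.9  -7.3 134.7]
[577.9 -18.2 208.8] [563.1 -26.9  72.5] [592.5  -0.4 239.8] 6224
0.94 [322.2, 212.9] [577.3  -8.2  70. ]
```

View pics/h_w.png

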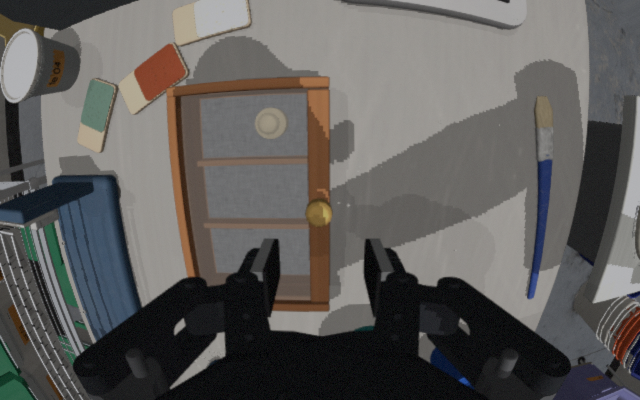

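Emit:
play_rows --motion '[50,0,0,-4,0,0,0,50,0,0,-7.2,0,0,0,50,0,0,-7.2,0,0,0,0,0,0,-7.2,0,0,0,0,0,0,-7.2,0,0,0]'

```text
clock: 16.12
position: [578.5, -7.5, 63.7]
ee_rot: [0.717, -0.697, 0.001, -0.002]
contact_force: [1.0, 0.5, 2.9]
gripper_width: 15.9
```

Emit:
play_rows --motion '[0,0,0,0,0,0,0,0,0,0,0,0,0,0,0,0,0,0,0,0,0]'

```text
clock: 16.5
position: [578.5, -7.5, 63.7]
ee_rot: [0.717, -0.697, 0.001, -0.002]
contact_force: [-0.5, 2.2, 6.3]
gripper_width: 15.6
```

Emit:
play_rows --motion '[0,-1,0,0,0,0,0,0,-3,-0.1,0,0,0,0,0,-5,-0.2,0,0,0,0,0,-7,-0.2,0,0,0,0,0,-9,-0.3,0,0,0,0]'

```text
clock: 17.12
position: [488.9, -10.7, 63.6]
ee_rot: [0.717, -0.697, 0.002, -0.003]
contact_force: [2.3, 0.4, 8.2]
gripper_width: 15.8
```

Emit:
play_rows --motion '[0,-0.8,0,0,0,0,0,0,-1.5,-0.1,0,0,0,0,0,-1.9,-0.1,0,0,0,0,0,-1.9,-0.1,0,0,0,0]'

```text
clock: 17.62
position: [472.2, -11.2, 63.7]
ee_rot: [0.718, -0.697, 0.003, -0.004]
contact_force: [5.8, -1.1, 3.4]
gripper_width: 15.7
```

Emit:
play_rows --motion '[45,0.2,0,0,0,0,0,45,0.2,0,0,0,0,0,45,0.2,0,4,0,0,0,50,5,0,10,0,0,0,50,10,-2,12,0,0,0]'

```text
clock: 18.25
position: [562.3, -29.4, 181.1]
ee_rot: [0.718, -0.696, 0.001, -0.001]
contact_force: [0.9, 1.0, 0.6]
gripper_width: 42.8
```

Emit:
play_rows --motion '[60,0,0,0,0,0,0,60,0,0,0,0,0,0]'

```text
clock: 18.5
position: [559.9, -30.2, 176.6]
ee_rot: [0.716, -0.698, -0.001, 0.001]
contact_force: [0.3, 0.4, -0.4]
gripper_width: 51.4
```

```bash
python3 - <<'E'
from h import *
np.set_printoptions(precision=1,suppress=True)
s=arm.read_state();print(s["position"],s["gripper_width"])
for cam,f in [("wrist",True),("scene",False),("top",False)]:
    p,d=arm.get_image(cam); c=arm.camera_info(cam)
    cv2.imwrite(f"pics/i_{cam}.png",p[:,:,::-1])
    P,xs,ys=cloud(c,d,fish=f)
    for n,z in [("lid_knob",70),("weight_large",6),("weight_case",0),("weight_medium",38),("weight_small",6)]:
        for o in arm.place_of(n,cam)[:2]: print(cam,n,round(o["confidence"],2),np.array(o["uv"]),at_z(c,o["uv"],z,f))
    for n in ["weight_large","weight_medium"]:
      for o in arm.outline_of(n,cam)[:2]:
        m=o["mask"]&(d>0); 
        if m.sum()<5: continue
        Q,_,_=cloud(c,d,m,f); top=Q[Q[:,2]>np.percentile(Q[:,2],90)-4]
        print(cam,n,round(o["confidence"],2),o["extent"],Q.mean(0),"top",top.mean(0),np.ptp(top,axis=0))
E
```

```text
[559.9 -30.2 176.6] 51.35539660709641
wrist lid_knob 0.8 [421.8 222.4] [468.7 -10.7  70. ]
wrist weight_large 0.57 [258.3 147.3] [624.  -65.2   6. ]
wrist weight_case 0.98 [252.  201.3] [633.3  -5.5   0. ]
wrist weight_large 0.86 [242.1, 130.3, 29.9, 25.9] [618.1 -70.7  32.2] top [619.9 -69.7  40.5] [17.  15.9  5.5]
scene lid_knob 0.75 [318.5 223.9] [469.4 -15.7  70. ]
scene weight_large 0.67 [370.2 210.6] [633.  -61.7   6. ]
scene weight_case 0.68 [353.7 203.3] [629.6  -7.5   0. ]
scene weight_case 0.38 [221.9 177. ] [462.9 358.8   0. ]
scene weight_medium 0.43 [426.9 293. ] [ 492.8 -321.2   38. ]
scene weight_small 0.4 [335.  191.1] [628.  59.   6.]
top lid_knob 0.74 [316.1 224.7] [476.3 -11.1  70. ]
top weight_case 0.59 [311.9 181.4] [630.8   2.3   0. ]
top weight_medium 0.58 [414.4 221.6] [ 493.7 -326.4   38. ]
top weight_medium 0.51 [408.4, 216.8, 8.8, 8.8] [ 491.3 -316.6   52.6] top [ 490.1 -316.1   67.6] [ 9.9 10.9  9.3]
```

View pics/i_wrist.png

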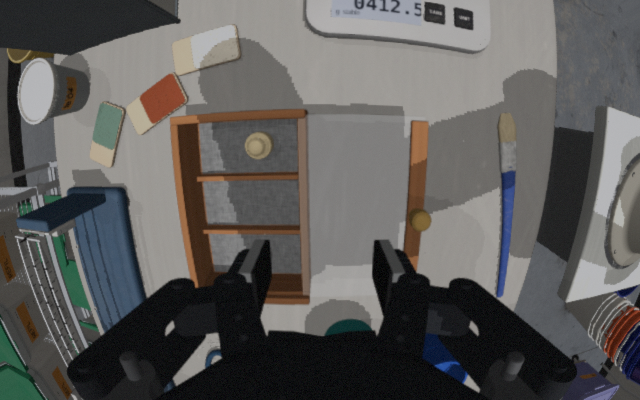

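View pics/i_scene.png

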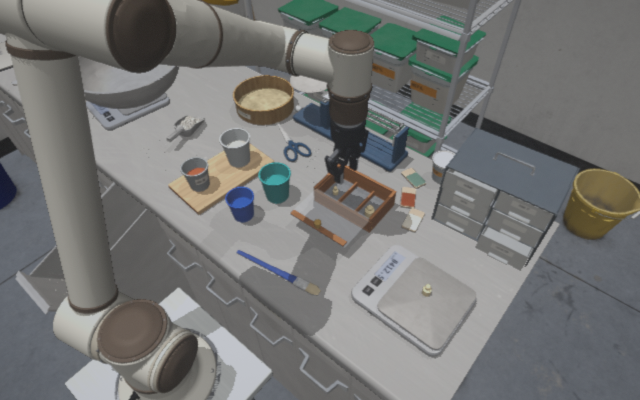

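Emit:
play_rows --motion '[50,-1.6,-5.7,0,0,0,0,50,-3.2,-11.4,0,0,0,0,50,-4.8,-17.1,0,0,0,0,50,-6.4,-22.8,0,0,0,0,50,-7.9,-28.4,-2,0,0,0]'

```text
clock: 20.32
position: [483.3, -316.3, 159.8]
ee_rot: [0.717, -0.697, 0.002, -0.001]
contact_force: [1.4, -0.3, 0.1]
gripper_width: 42.7
```

Emit:
play_rows --motion '[50,0,0,0,0,0,0,50,0,0,0,0,0,0,50,0,0,0,0,0,0]'

```text
clock: 20.7
position: [483.4, -313.1, 158.7]
ee_rot: [0.717, -0.697, 0.001, -0.0]
contact_force: [0.6, -0.6, -0.2]
gripper_width: 42.6
```

```bash
python3 - <<'E'
from h import *
np.set_printoptions(precision=1,suppress=True)
s=arm.read_state();print(s["position"],s["gripper_width"])
for cam,f in [("wrist",True)]:
    p,d=arm.get_image(cam); c=arm.camera_info(cam)
    cv2.imwrite(f"pics/j_{cam}.png",p[:,:,::-1])
    P,xs,ys=cloud(c,d,fish=f)
    for n in ["bench_scale","weight_medium"]:
      for o in arm.place_of(n,cam)[:2]: print(cam,n,round(o["confidence"],2),np.array(o["uv"]),at_z(c,o["uv"],38 if n!="bench_scale" else 0,f))
      for o in arm.outline_of(n,cam)[:2]:
        m=o["mask"]&(d>0)
        if m.sum()<5: continue
        Q,_,_=cloud(c,d,m,f); top=Q[Q[:,2]>np.percentile(Q[:,2],90)-4]
        print(cam,n,round(o["confidence"],2),o["extent"],Q.mean(0),"top",top.mean(0),np.ptp(top,axis=0), cv2.minAreaRect(Q[abs(Q[:,2]-38)<5][:,:2].astype(np.float32)) )
    m=(np.hypot(P[:,0]-489,P[:,1]+317)<18)&(P[:,2]<75)
    k=P[m&(P[:,2]>62)];cyl=P[m&(abs(P[:,2]-59)<3)];print("knob",k.mean(0),k.max(0)-k.min(0),"cyl",cyl.mean(0))
E
```

```text
[ 483.4 -313.1  158.7] 42.626039950240646
wrist bench_scale 0.76 [324.2 201.5] [ 479.8 -295.5    0. ]
wrist bench_scale 0.64 [223.2, 73.8, 207.1, 237.7] [ 481.9 -323.8   35.8] top [ 481.7 -338.8   37.7] [184.1 164.6 154.6] ((481.4102783203125, -331.5914611816406), (164.7496795654297, 183.33175659179688), 89.61860656738281)
wrist weight_medium 0.67 [308.6 184.7] [ 494.6 -321.3   38. ]
wrist weight_medium 0.98 [294.5, 174.2, 27.7, 27.4] [ 493.  -323.3   59.8] top [ 493.6 -321.2   68. ] [12.7 12.2  6.1] ((491.5311584472656, -322.3177795410156), (14.605008125305176, 20.458293914794922), 65.84722900390625)
knob [ 493.6 -321.2   67.9] [12.8 12.8  7.6] cyl [ 492.7 -324.2   56.7]
```

View pics/j_wrist.png

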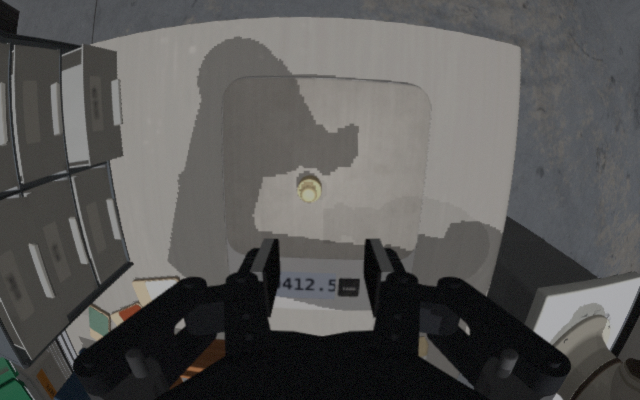

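Emit:
play_rows --motion '[50,1,-0.8,-4,0,0,0,50,1,-0.8,-8,0,0,0,50,1,-0.8,-8,0,0,0,50,1,-0.8,-8,0,0,0]'

```text
clock: 21.45
position: [493.8, -322.3, 79.6]
ee_rot: [0.717, -0.697, 0.001, -0.0]
contact_force: [-0.3, -0.3, 1.2]
gripper_width: 43.0
```

Emit:
play_rows --motion '[50,0,0.1,-2,0,0,0,50,0,0.1,-3.6,0,0,0,50,0,0.1,-3.6,0,0,0,20,0,0.1,-3.6,0,0,0,0,0,0.1,-3.6,0,0,0]'

```text
clock: 22.08
position: [493.4, -321.4, 43.3]
ee_rot: [0.717, -0.697, 0.001, -0.0]
contact_force: [-0.5, 1.0, 2.0]
gripper_width: 16.4
```

Emit:
play_rows --motion '[0,0,0,0,0,0,0,0,0,0,0,0,0,0,0,0,0,0,0,0,0]'

```text
clock: 22.45
position: [493.4, -321.4, 43.3]
ee_rot: [0.717, -0.697, 0.001, -0.0]
contact_force: [-1.0, 0.9, 5.7]
gripper_width: 16.4
```

Emit:
play_rows --motion '[0,0,0,2,0,0,0,0,0,0,6,0,0,0,0,0.5,3,9,0,0,0,0,2.7,8.6,9,0,0,0,0,5,14.2,9,0,0,0]'

```text
clock: 23.08
position: [542.8, -177.7, 132.4]
ee_rot: [0.716, -0.698, 0.0, -0.0]
contact_force: [0.4, 0.3, -0.1]
gripper_width: 16.5
```

Emit:
play_rows --motion '[0,2.4,5,0,0,0,0,0,4.8,10,0,0,0,0,0,7.5,15,0,0,0,0,0,8.7,17.3,0,0,0,0,0,8.7,17.3,0,0,0,0]'

```text
clock: 23.7
position: [629.8, -4.5, 131.3]
ee_rot: [0.718, -0.697, -0.0, 0.0]
contact_force: [0.3, -0.0, -0.1]
gripper_width: 16.3
```

```bash
python3 - <<'E'
from h import *
np.set_printoptions(precision=1,suppress=True)
s=arm.read_state();print(s["position"],s["gripper_width"])
for cam,f in [("wrist",True),("scene",False)]:
    p,d=arm.get_image(cam); c=arm.camera_info(cam)
    if not f: p=cv2.resize(p[130:330,260:500],None,fx=3,fy=3)
    cv2.imwrite(f"pics/k_{cam}.png",p[:,:,::-1])
E
```

```text
[629.8  -4.5 131.3] 16.272126161874997
```

View pics/k_wrist.png

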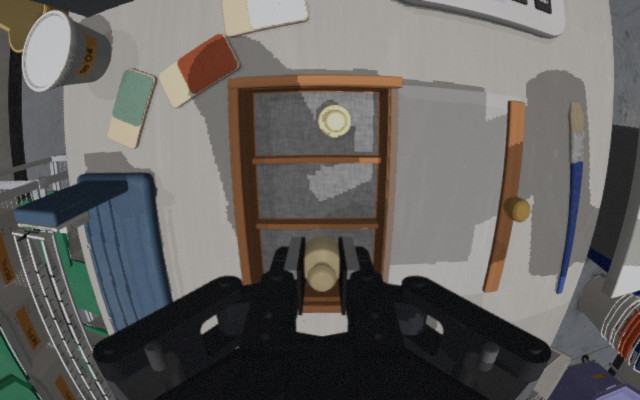

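View pics/k_scene.png

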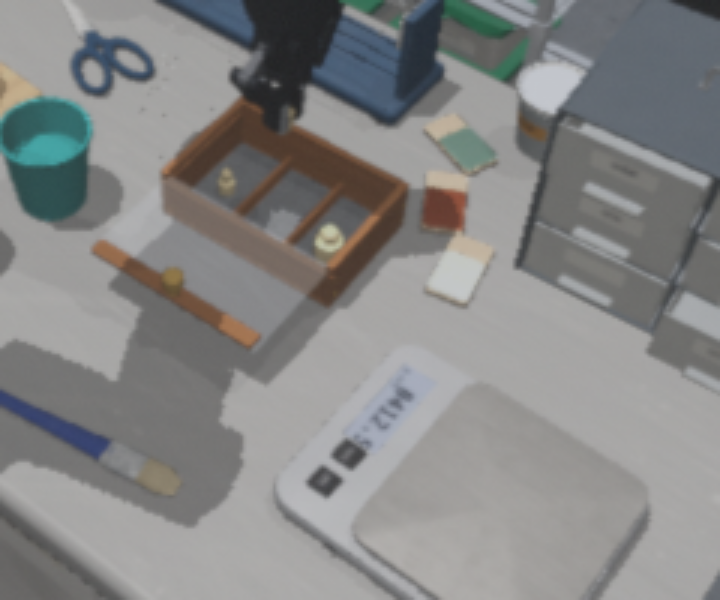

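```bash
python3 - <<'E'
from h import *
np.set_printoptions(precision=1,suppress=True)
c=arm.camera_info("wrist")
for uv,z in [((260,160),22),((375,160),22),((260,223),22),((375,223),22),((240,82),58),((395,83),50),((243,200),58),((388,200),44),((335,121),42)]:
    print(uv,z,at_z(c,uv,z,True))
E
```

```text
(260, 160) 22 [680.1 -37.7  22. ]
(375, 160) 22 [584.6 -40.3  22. ]
(260, 223) 22 [681.4  17.9  22. ]
(375, 223) 22 [580.6  15.1  22. ]
(240, 82) 58 [687.9 -99.2  58. ]
(395, 83) 50 [ 577.6 -102.1   50. ]
(243, 200) 58 [686.6 -13.2  58. ]
(388, 200) 44 [576.  -12.3  44. ]
(335, 121) 42 [619.9 -71.5  42. ]
```

```bash
python3 - <<'E'
from h import *
np.set_printoptions(precision=1,suppress=True,linewidth=150)
p,d=arm.get_image("wrist");c=arm.camera_info("wrist")
s=arm.read_state();print(s["position"])
P,xs,ys=cloud(c,d,fish=True)
for col in (275,300,360):
    m=(xs==col)&(ys>70)&(ys<240)
    for i in np.nonzero(m)[0][::3]: print(col,ys[i],P[i],p[ys[i],xs[i]])
E
```

```text
[628.8  -7.  131.7]
275 71 [ 671.5 -114.8    1.2] [115 112 107]
275 74 [ 671.6 -112.2    0.3] [115 112 107]
275 77 [ 671.6 -109.5    0.1] [115 111 108]
275 80 [ 662.9 -100.5   57.8] [122  82  54]
275 83 [662.9 -98.4  57.4] [121  81  54]
275 86 [662.7 -96.2  58.1] [116  79  51]
275 89 [662.6 -94.1  58.9] [79 52 32]
275 92 [666.1 -93.6  34.6] [48 33 21]
275 95 [670.4 -93.    5.2] [96 71 56]
275 98 [670.2 -90.3   6.7] [74 75 76]
275 101 [670.1 -87.7   6.6] [70 71 70]
275 104 [669.8 -85.    8.2] [81 80 81]
275 107 [670.  -82.5   7.2] [89 89 88]
275 110 [670.  -79.9   6.5] [89 89 89]
275 113 [669.9 -77.3   6.7] [96 95 96]
275 116 [669.9 -74.6   7. ] [93 93 95]
275 119 [669.7 -72.1   7.9] [91 91 91]
275 122 [669.7 -69.4   7.7] [88 90 88]
275 125 [669.9 -66.8   6.5] [91 90 90]
275 128 [669.8 -64.2   6.4] [89 89 90]
275 131 [669.6 -61.6   8.2] [91 91 90]
275 134 [669.7 -59.    6.8] [79 78 79]
275 137 [669.5 -56.4   8.3] [82 82 83]
275 140 [669.7 -53.7   7. ] [87 88 87]
275 143 [669.6 -51.1   7.6] [91 91 90]
275 146 [669.5 -48.6   8.3] [85 84 83]
275 149 [669.6 -45.8   7.4] [91 91 91]
275 152
[... 5059 characters left out ...]
188 [593.8 -12.7   6.8] [86 86 86]
360 191 [593.5  -9.9   6.5] [90 89 90]
360 194 [593.5  -7.3   7.3] [90 90 89]
360 197 [593.2  -4.2   6.3] [89 90 89]
360 200 [593.2  -1.8   7.7] [91 91 91]
360 203 [593.1   1.    7.8] [85 84 85]
360 206 [592.8   3.8   7.6] [81 82 82]
360 209 [592.8   6.4   8.6] [80 80 79]
360 212 [592.6   9.4   8.2] [77 78 79]
360 215 [592.1  12.9   6.1] [77 75 76]
360 218 [591.9  15.7   6.5] [80 79 77]
360 221 [592.4  17.   11.2] [66 44 28]
360 224 [593.4  16.9  19.4] [71 49 33]
360 227 [593.6  18.6  22.3] [106  70  45]
360 230 [591.1  27.6   6.6] [91 69 58]
360 233 [591.1  30.2   7.4] [79 79 81]
360 236 [590.7  33.7   6.4] [82 82 81]
360 239 [590.8  36.    8.3] [83 84 83]
```

Emit:
play_rows --motion '[0,0.2,-0.1,-4,0,0,0,0,0.2,-0.1,-8,0,0,0,0,0.2,-0.1,-11,0,0,0,0,0.2,-0.1,-11.7,0,0,0,0,0.2,-0.1,-11.7,0,0,0]'

```text
clock: 24.48
position: [631.8, -7.9, 15.6]
ee_rot: [0.717, -0.698, 0.0, -0.0]
contact_force: [-0.5, 0.7, 1.3]
gripper_width: 16.4
```

Emit:
play_rows --motion '[0,0,0,-0.2,0,0,0,0,0,0,-0.3,0,0,0,0,0,0,-0.3,0,0,0]'

```text
clock: 24.85
position: [631.9, -6.9, 12.8]
ee_rot: [0.717, -0.697, 0.0, -0.0]
contact_force: [0.2, -0.0, -1.0]
gripper_width: 16.3
```

Emit:
play_rows --motion '[0,0,0,-0.1,0,0,0,15,0,0,-0.1,0,0,0,35,0,0,-0.1,0,0,0,50,0,0,-0.1,0,0,0,50,0,0,-0.1,0,0,0]'

```text
clock: 25.48
position: [631.5, -7.0, 10.9]
ee_rot: [0.717, -0.697, -0.0, 0.0]
contact_force: [0.5, -1.3, -1.2]
gripper_width: 42.6
```

Emit:
play_rows --motion '[50,0,0,3,0,0,0,50,0,0,8,0,0,0,50,-1,-4,12,0,0,0,50,-1,-6,12,0,0,0,50,-1,-6,12,0,0,0]'

```text
clock: 26.1
position: [621.0, -68.3, 130.6]
ee_rot: [0.716, -0.698, -0.0, 0.0]
contact_force: [0.4, 1.5, -0.3]
gripper_width: 43.0
```

```bash
python3 - <<'E'
from h import *
np.set_printoptions(precision=1,suppress=True)
s=arm.read_state();print(s["position"],s["gripper_width"])
p,d=arm.get_image("wrist");c=arm.camera_info("wrist")
cv2.imwrite("pics/l_w.png",p[:,:,::-1])
for n in ["weight_large","weight_medium"]:
  for o in arm.outline_of(n,"wrist")[:2]:
    Q,_,_=cloud(c,d,o["mask"],True); top=Q[Q[:,2]>np.percentile(Q[:,2],90)-4]
    print(n,round(o["confidence"],2),o["extent"],"top",top.mean(0),np.ptp(top,axis=0))
  for o in arm.place_of(n,"wrist")[:2]: print(n,round(o["confidence"],2),np.array(o["uv"]),at_z(c,o["uv"],6,True))
E
```

```text
[621.  -68.3 130.6] 42.95663322521263
weight_large 0.71 [305.3, 178.3, 29.3, 32.6] top [620.6 -69.7  39.9] [15.9 16.5  5.5]
weight_large 0.92 [321.1 190.9] [620.4 -69.8   6. ]
weight_medium 0.82 [295.5, 245.5, 26.5, 32.0] top [631.1  -7.1  35.7] [12.3 10.8  5.5]
weight_medium 0.79 [307.8 252.4] [631.4  -9.3   6. ]
```

View pics/l_w.png

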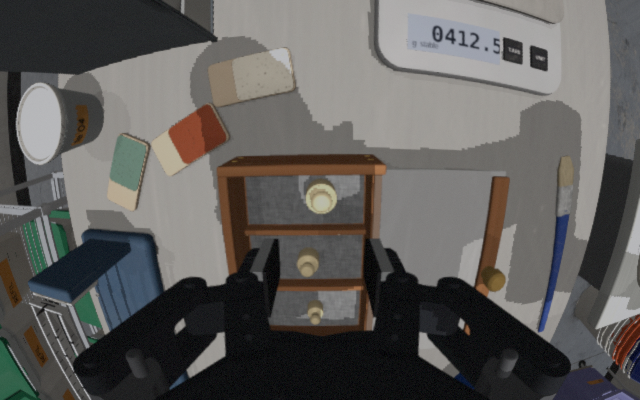

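Emit:
play_rows --motion '[50,0,-0.1,-4,0,0,0,50,0,-0.1,-7,0,0,0,50,0,-0.1,-10,0,0,0,50,0,-0.1,-11.8,0,0,0,50,0,-0.1,-11.8,0,0,0]'

```text
clock: 26.98
position: [620.8, -67.7, 11.5]
ee_rot: [0.717, -0.697, -0.001, 0.001]
contact_force: [0.5, 0.1, 0.5]
gripper_width: 42.7
```

Emit:
play_rows --motion '[20,0,0,0,0,0,0,0,0,0,0,0,0,0,0,0,0,0,0,0,0,0,0,0,0,0,0,0]'

```text
clock: 27.48
position: [622.5, -67.9, 14.4]
ee_rot: [0.717, -0.697, 0.001, -0.001]
contact_force: [-0.2, 1.2, 4.7]
gripper_width: 22.7
```

Emit:
play_rows --motion '[0,0,0,2,0,0,0,0,0,0,6,0,0,0,0,0,0,10,0,0,0,0,-2.5,-4.5,11,0,0,0,0,-5.2,-9.5,11,0,0,0]'

```text
clock: 28.1
position: [569.7, -163.4, 124.2]
ee_rot: [0.717, -0.697, 0.001, -0.001]
contact_force: [-0.1, -0.8, -1.6]
gripper_width: 22.8
```

Emit:
play_rows --motion '[0,-2.5,-4.5,0,0,0,0,0,-5,-9,0,0,0,0,0,-7.5,-13.5,0,0,0,0,0,-9,-16.6,-2,0,0,0,0,-9,-16.6,-4,0,0,0]'

```text
clock: 28.72
position: [477.8, -330.9, 82.4]
ee_rot: [0.715, -0.699, -0.0, -0.0]
contact_force: [0.1, 0.7, -0.5]
gripper_width: 22.7
```

Emit:
play_rows --motion '[0,0,0,0,0,0,0,0,0,0,0,0,0,0]'

```text
clock: 28.98
position: [480.1, -328.9, 83.6]
ee_rot: [0.717, -0.697, 0.0, -0.0]
contact_force: [0.1, -0.6, -0.3]
gripper_width: 23.0
```

```bash
python3 - <<'E'
from h import *
np.set_printoptions(precision=1,suppress=True)
s=arm.read_state();print(s["position"],s["gripper_width"],s["contact_force"])
p,d=arm.get_image("wrist");c=arm.camera_info("wrist")
cv2.imwrite("pics/m_w.png",p[:,:,::-1])
P,xs,ys=cloud(c,d,fish=True)
m=(abs(P[:,2]-38)<3)&(abs(P[:,0]-480)<110)&(abs(P[:,1]+331)<100)
Q=P[m]; print("x rng",np.percentile(Q[:,0],[0.3,99.7]),"y rng",np.percentile(Q[:,1],[0.3,99.7]),np.median(Q[:,2]))
p,d=arm.get_image("scene");cv2.imwrite("pics/m_s.png",cv2.resize(p[130:360,260:500],None,fx=2.5,fy=2.5)[:,:,::-1])
E
```

```text
[ 480.1 -328.9   83.6] 23.015982047159717 [ 0.1 -0.6 -0.3]
x rng [391.4 571.4] y rng [-413.3 -252.8] 37.987333715755426
```

View pics/m_w.png

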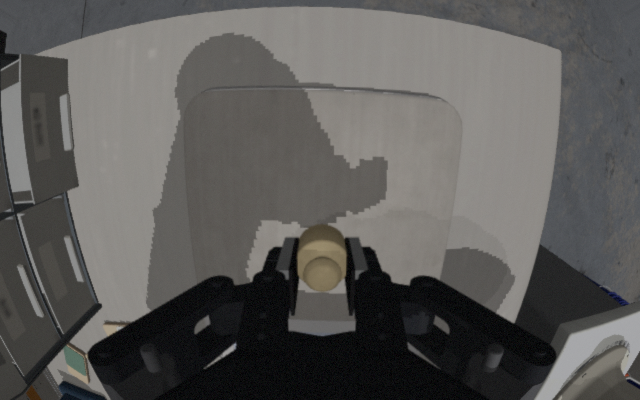

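View pics/m_s.png

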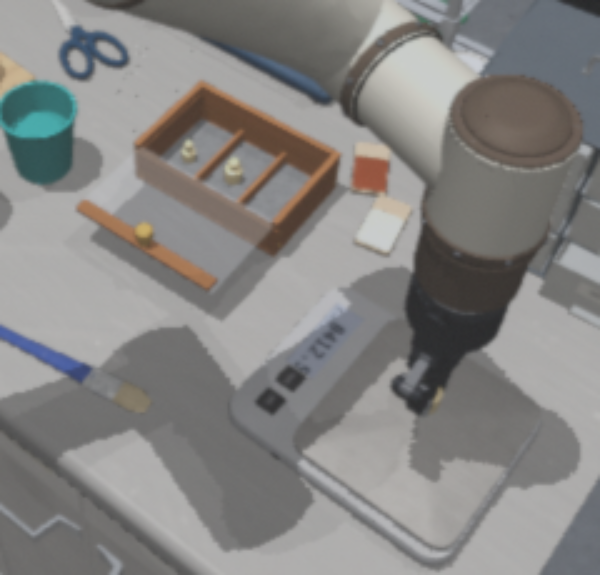

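Emit:
play_rows --motion '[0,0.1,0,-2,0,0,0,0,0.1,0,-3.2,0,0,0,0,0.1,0,-3.5,0,0,0,0,0.1,0,-3.7,0,0,0,0,0.1,0,-3.7,0,0,0]'

```text
clock: 29.7
position: [480.9, -329.1, 46.5]
ee_rot: [0.717, -0.697, 0.0, -0.0]
contact_force: [-0.0, 0.0, -0.3]
gripper_width: 22.7
```

Emit:
play_rows --motion '[0,0,0,-0.1,0,0,0,0,0,0,-0.2,0,0,0,0,0,0,-0.2,0,0,0]'

```text
clock: 30.08
position: [481.1, -329.2, 45.9]
ee_rot: [0.717, -0.697, 0.001, -0.0]
contact_force: [-1.1, 2.4, 5.8]
gripper_width: 22.8
```

Touching. Release.

Emit:
play_rows --motion '[15,0,0,0,0,0,0,35,0,0,0,0,0,0,50,0,0,0,0,0,0,50,0,0,0,0,0,0,50,0,0,2,0,0,0]'

```text
clock: 30.7
position: [479.4, -328.5, 62.6]
ee_rot: [0.717, -0.697, -0.002, 0.001]
contact_force: [-0.2, 0.6, 0.7]
gripper_width: 42.3
```

Emit:
play_rows --motion '[50,0,0,5,0,0,0,50,0,0,9,0,0,0,50,0,3,10,0,0,0,50,0,3,10,0,0,0]'

```text
clock: 31.2
position: [481.1, -298.1, 165.4]
ee_rot: [0.717, -0.697, 0.001, -0.001]
contact_force: [-0.0, 0.6, 0.7]
gripper_width: 42.9
```

```bash
python3 - <<'E'
from h import *
np.set_printoptions(precision=1,suppress=True)
s=arm.read_state();print(s["position"])
p,d=arm.get_image("wrist");c=arm.camera_info("wrist")
cv2.imwrite("pics/n_w.png",p[:,:,::-1])
P,xs,ys=cloud(c,d,fish=True)
m=(abs(P[:,2]-38)<3)&(abs(P[:,0]-480)<110)&(abs(P[:,1]+331)<100)&(ys<300)
Q=P[m]; print("x rng",np.percentile(Q[:,0],[0.3,99.7]),"y rng",np.percentile(Q[:,1],[0.3,99.7]))
for o in arm.outline_of("weight_large","wrist")[:2]:
    Q,_,_=cloud(c,d,o["mask"],True); top=Q[Q[:,2]>np.percentile(Q[:,2],90)-4]
    print(round(o["confidence"],2),o["extent"],"top",top.mean(0),np.ptp(top,axis=0))
for o in arm.place_of("bench_scale","wrist")[:1]: print(o["confidence"],at_z(c,o["uv"],0,True))
E
```

```text
[ 481.1 -298.1  165.4]
x rng [390.6 570.4] y rng [-413.3 -251.8]
0.91 [308.3, 142.4, 30.2, 35.3] top [ 479.8 -331.8   71.1] [16.4 16.7  6.1]
0.86 [ 477.8 -295.6    0. ]
```

View pics/n_w.png

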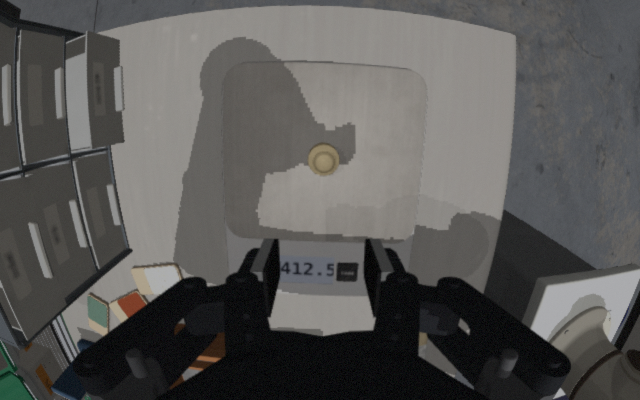

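Emit:
play_rows --motion '[50,-0.2,5.8,0,0,0,0,50,-0.5,11.6,0,0,0,0,50,-0.7,17.4,0,0,0,0,50,-1,23.2,0,0,0,0,50,-1.2,28.7,-1,0,0,0]'

```text
clock: 31.98
position: [469.0, -10.6, 154.0]
ee_rot: [0.717, -0.697, 0.0, -0.0]
contact_force: [0.4, 0.7, 0.2]
gripper_width: 42.5
```

Emit:
play_rows --motion '[50,0,0,-2,0,0,0,50,0,0,-3,0,0,0,50,0,0,-3,0,0,0]'

```text
clock: 32.35
position: [468.2, -12.9, 123.1]
ee_rot: [0.716, -0.698, -0.001, 0.001]
contact_force: [0.4, -0.5, 0.5]
gripper_width: 42.8
```

```bash
python3 - <<'E'
from h import *
np.set_printoptions(precision=1,suppress=True)
s=arm.read_state();print(s["position"])
p,d=arm.get_image("wrist");c=arm.camera_info("wrist")
for o in arm.place_of("lid_knob","wrist")[:2]: print(o["confidence"],o["uv"],at_z(c,o["uv"],70,True))
E
```

```text
[468.2 -12.9 123.1]
0.64 [319.1, 221.8] [469.7 -11.4  70. ]
```

Emit:
play_rows --motion '[50,0.1,0,-3,0,0,0,50,0.1,0,-6.3,0,0,0,50,0.1,0,-6.3,0,0,0,0,0.1,0,-6.3,0,0,0,0,0.1,0,-6.3,0,0,0]'

```text
clock: 33.08
position: [472.2, -11.9, 63.0]
ee_rot: [0.717, -0.697, 0.002, -0.002]
contact_force: [3.1, -3.1, -0.6]
gripper_width: 15.6
```

Emit:
play_rows --motion '[0,0,0,0,0,0,0,0,0,0,0,0,0,0,0,2,0.1,0,0,0,0,0,4,0.2,0,0,0,0,0,6,0.2,0,0,0,0]'

```text
clock: 33.7
position: [530.2, -9.9, 62.9]
ee_rot: [0.717, -0.697, 0.0, -0.0]
contact_force: [-2.1, 1.8, 6.3]
gripper_width: 15.7
```

Emit:
play_rows --motion '[0,2,0.1,0,0,0,0,0,4,0.2,0,0,0,0,0,4.7,0.2,0,0,0,0,0,5.1,0.2,0,0,0,0,0,5.1,0.2,0,0,0,0]'

```text
clock: 34.33
position: [580.3, -8.1, 62.9]
ee_rot: [0.717, -0.697, -0.0, 0.0]
contact_force: [-3.0, -0.5, 7.7]
gripper_width: 16.0
```

Emit:
play_rows --motion '[0,0.3,0,0,0,0,0,0,0.5,0,0,0,0,0,0,0.5,0,0,0,0,0]'

```text
clock: 34.7
position: [580.4, -8.2, 62.8]
ee_rot: [0.717, -0.698, -0.003, 0.004]
contact_force: [-12.8, 3.9, 15.9]
gripper_width: 16.4
```

Emit:
play_rows --motion '[0,-0.5,0,0,0,0,0,50,-0.5,0,0,0,0,0,50,-0.5,0,0,0,0,0,50,-0.5,0,5,0,0,0,50,-0.5,0,11,0,0,0]'

```text
clock: 35.33
position: [579.9, -8.0, 170.8]
ee_rot: [0.717, -0.697, -0.001, 0.002]
contact_force: [1.3, 0.1, 0.1]
gripper_width: 42.8
```

```bash
python3 - <<'E'
from h import *
np.set_printoptions(precision=1,suppress=True)
s=arm.read_state();print(s["position"])
p,d=arm.get_image("wrist");c=arm.camera_info("wrist")
cv2.imwrite("pics/o_w.png",p[:,:,::-1])
for o in arm.place_of("lid_knob","wrist")[:2]: print(o["confidence"],o["uv"],at_z(c,o["uv"],70,True))
E
```

```text
[579.9  -8.  170.8]
0.74 [322.3, 202.6] [585.6  -3.   70. ]
```

View pics/o_w.png

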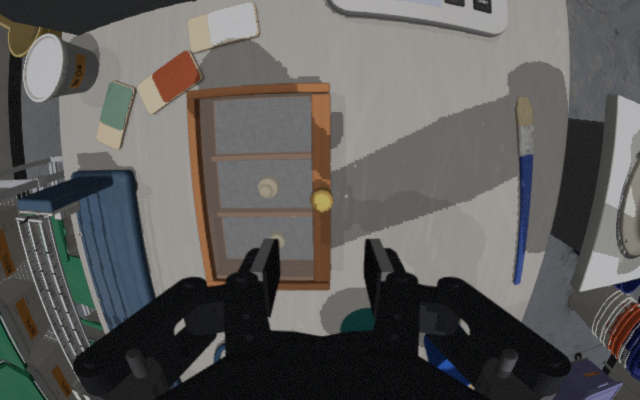

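Emit:
play_rows --motion '[45,0,0,0,0,0,0]'

```text
clock: 35.55
position: [580.7, -7.7, 171.5]
ee_rot: [0.717, -0.697, -0.0, -0.001]
contact_force: [0.5, -0.0, -0.4]
gripper_width: 38.5
```

```bash
python3 - <<'E'
from h import *
np.set_printoptions(precision=1,suppress=True)
s=arm.read_state();print(s["position"])
p,d=arm.get_image("wrist");c=arm.camera_info("wrist")
for o in arm.place_of("lid_knob","wrist")[:2]: print(o["confidence"],o["uv"],at_z(c,o["uv"],70,True))
P,xs,ys=cloud(c,d,fish=True)
m=(np.hypot(P[:,0]-577,P[:,1]+8)<18)&(abs(P[:,2]-76)<5); print(P[m].mean(0))
E
```

```text
[580.7  -7.7 171.5]
0.76 [325.3, 199.0] [576.2  -9.5  70. ]
[578.3 -10.8  76. ]
```

Emit:
play_rows --motion '[45,-1,4,2,0,0,0,45,-2.3,9.5,2.5,0,0,0,45,-3.6,15,2.5,0,0,0,45,-4.9,20.5,2.5,0,0,0,45,-6.2,26,2.5,0,0,0]'

```text
clock: 36.28
position: [517.5, 253.3, 194.3]
ee_rot: [0.717, -0.697, -0.0, 0.002]
contact_force: [0.4, 1.1, -0.3]
gripper_width: 38.7
```

Emit:
play_rows --motion '[45,-1.2,5,0,0,0,0,45,-2.4,10.3,0,0,0,0,45,-2.4,10.3,0,0,0,0,45,-2.4,10.3,0,0,0,0]'

```text
clock: 36.78
position: [494.1, 354.5, 194.4]
ee_rot: [0.717, -0.697, 0.0, 0.002]
contact_force: [-0.7, -0.8, 0.5]
gripper_width: 38.6
```

```bash
cat > cups.py <<'E'
from h import *
import sys
np.set_printoptions(precision=1,suppress=True)
s=arm.read_state();print(s["position"])
guess=eval(sys.argv[1])
for cam,f in [("wrist",True),("scene",False),("top",False)]:
    p,d=arm.get_image(cam);c=arm.camera_info(cam)
    P,xs,ys=cloud(c,d,fish=f)
    for n,x,y,h,r in guess:
        m=(np.hypot(P[:,0]-x,P[:,1]-y)<r+12)&(abs(P[:,2]-h)<5)
        if f: m&=ys<240
        if m.sum()>15: print(cam,n,np.array(circ(P[m])),m.sum())
    cv2.imwrite(f"pics/{sys.argv[2]}_{cam}.png",p[:,:,::-1])
E
python3 cups.py '[("L",533,356,108,44),("S",392,368,93,38)]' p
```

```text
[494.1 354.5 194.4]
wrist L [537.  353.6  41.3] 1642
wrist S [395.7 365.7  35.6] 924
scene L [533.3 356.6  41.8] 144
scene S [390.8 368.5  36. ] 141
top L [534.2 358.2  41.9] 83
top S [392.  370.1  35.8] 97
```

View pics/p_wrist.png

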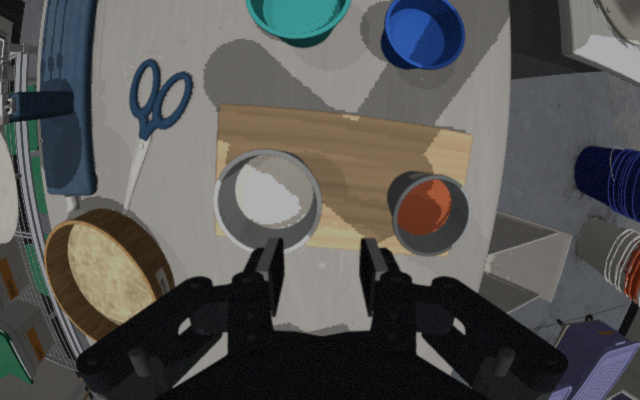

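Emit:
play_rows --motion '[45,0.3,0,-4,0,0,0,45,0.3,0,-8,0,0,0,45,0.3,0,-10.6,0,0,0,45,0.3,0,-10.6,0,0,0]'

```text
clock: 37.42
position: [497.0, 352.8, 88.1]
ee_rot: [0.716, -0.698, 0.0, 0.003]
contact_force: [-1.2, -1.3, 0.7]
gripper_width: 38.1
```

Emit:
play_rows --motion '[0,0,0,0,0,0,0,0,0,0,0,0,0,0,0,0,0,0,0,0,0,0,0,0,0,0,0,0]'

```text
clock: 37.92
position: [499.1, 355.5, 92.5]
ee_rot: [0.717, -0.697, 0.001, -0.002]
contact_force: [0.5, -1.9, 5.8]
gripper_width: 5.0
```

Emit:
play_rows --motion '[0,0,0,1,0,0,0,0,0,0,5,0,0,0,0,0,-1,10,0,0,0,0,-0.3,-5,12,0,0,0,0,-0.4,-10,12,0,0,0]'

```text
clock: 38.55
position: [493.3, 255.3, 211.9]
ee_rot: [0.717, -0.697, -0.0, -0.002]
contact_force: [0.3, -0.8, -3.1]
gripper_width: 4.6
```

Emit:
play_rows --motion '[0,-0.2,-5.5,0,0,0,0,0,-0.4,-11,0,0,0,0,0,-0.6,-16.5,0,0,0,0,0,-0.8,-22,0,0,0,0,0,-1,-27,0,0,0,0]'

```text
clock: 39.17
position: [482.2, -16.4, 209.8]
ee_rot: [0.717, -0.697, -0.001, 0.0]
contact_force: [1.3, -0.1, -1.5]
gripper_width: 4.8
```

Emit:
play_rows --motion '[0,-0.3,-5,0,0,0,0,0,-0.4,-6.1,-5,0,0,0,0,-0.4,-6.1,-10,0,0,0,0,-0.4,-6.1,-12,0,0,0,0,-0.4,-6.1,-12,0,0,0]'

```text
clock: 39.8
position: [477.7, -76.0, 88.4]
ee_rot: [0.717, -0.697, -0.002, 0.002]
contact_force: [-0.0, 0.2, -1.4]
gripper_width: 4.8
```

Emit:
play_rows --motion '[0,0,0,-0.8,0,0,0,0,0,0,-1.2,0,0,0,0,0,0,-1.4,0,0,0,0,0,0,-1.4,0,0,0]'

```text
clock: 40.3
position: [478.3, -76.2, 77.7]
ee_rot: [0.717, -0.697, -0.001, 0.001]
contact_force: [-6.3, 0.8, 12.2]
gripper_width: 4.3
```

```bash
python3 cups.py '[("L",510,-74,90,44)]' q
```

```text
[478.3 -76.2  77.7]
wrist L [517.4 -76.8  40.6] 2322
scene L [512.2 -68.3  45.2] 132
```

Emit:
play_rows --motion '[0,0,0,-0.1,0,0,0,20,0,0,0,0,0,0,45,0,0,0.1,0,0,0,45,0,0,0.1,0,0,0,45,0,0,0.1,0,0,0]'

```text
clock: 41.08
position: [479.9, -75.9, 77.1]
ee_rot: [0.717, -0.697, 0.0, -0.0]
contact_force: [-0.1, -0.4, 0.5]
gripper_width: 38.5
```

Emit:
play_rows --motion '[45,0,0,5,0,0,0,45,0,0,10,0,0,0,45,0,0,11,0,0,0,45,0,0,11,0,0,0]'

```text
clock: 41.58
position: [479.6, -75.9, 187.2]
ee_rot: [0.717, -0.697, 0.0, -0.001]
contact_force: [0.7, -0.3, -0.3]
gripper_width: 38.5
```

```bash
python3 cups.py '[("L",508,-74,90,44)]' r
```

```text
[479.6 -75.9 187.2]
wrist L [510.8 -76.2  41.4] 1479
scene L [508.4 -73.4  41.7] 211
```

View pics/r_scene.png

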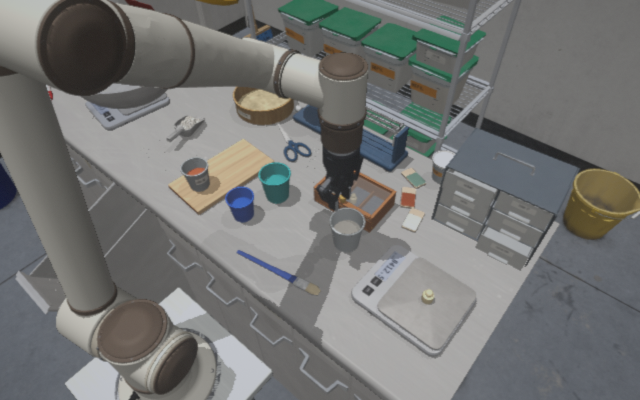

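Emit:
play_rows --motion '[45,-1.5,5.5,1,0,0,0,45,-3,11,1,0,0,0,45,-4.5,16.5,1,0,0,0,45,-6,22,1,0,0,0,45,-7.5,27.5,1,0,0,0]'

```text
clock: 42.35
position: [403.4, 200.3, 195.8]
ee_rot: [0.717, -0.697, 0.0, 0.001]
contact_force: [1.4, -0.0, 0.2]
gripper_width: 38.7
```

Emit:
play_rows --motion '[45,-1.5,5.5,0,0,0,0,45,-3,11,0,0,0,0,45,-4.4,16.7,0,0,0,0,45,-4.4,16.7,-3,0,0,0,45,-4.4,16.7,-3,0,0,0]'

```text
clock: 42.98
position: [359.0, 364.4, 163.5]
ee_rot: [0.717, -0.697, 0.001, 0.004]
contact_force: [-0.2, 0.7, -0.4]
gripper_width: 38.5
```

```bash
python3 cups.py '[("L",508,-74,90,44),("S",393,368,93,38)]' s
```

```text
[359.  364.4 163.5]
wrist S [395.4 366.8  35.3] 1328
scene L [508.6 -73.4  41.8] 206
scene S [391.1 368.3  35.7] 142
top L [509.2 -71.2  41.7] 121
top S [392.2 370.1  35.7] 65
```

Emit:
play_rows --motion '[45,0.1,0.1,-4,0,0,0,45,0.1,0.1,-7,0,0,0,45,0.1,0.1,-9.2,0,0,0,45,0.1,0.1,-9.2,0,0,0]'

```text
clock: 43.62
position: [361.8, 365.9, 74.7]
ee_rot: [0.716, -0.698, 0.0, 0.001]
contact_force: [1.3, 0.3, 0.2]
gripper_width: 38.7
```

Emit:
play_rows --motion '[0,0,0,0,0,0,0,0,0,0,0,0,0,0,0,0,0,0,0,0,0,0,0,0,0,0,0,0]'

```text
clock: 44.12
position: [362.9, 367.8, 77.3]
ee_rot: [0.717, -0.697, 0.0, -0.002]
contact_force: [0.9, -2.3, 6.0]
gripper_width: 4.2
```

Emit:
play_rows --motion '[0,0,0,1,0,0,0,0,0,0,5,0,0,0,0,0,0,10,0,0,0,0,0.9,-2.5,12,0,0,0,0,2.5,-7.5,12,0,0,0]'

```text
clock: 44.75
position: [387.2, 293.3, 197.7]
ee_rot: [0.718, -0.696, -0.001, -0.003]
contact_force: [0.4, 0.9, -1.0]
gripper_width: 3.8
```

Emit:
play_rows --motion '[0,1.7,-5,0,0,0,0,0,3.4,-10,0,0,0,0,0,5.1,-15,0,0,0,0,0,6.8,-20,0,0,0,0,0,8.2,-24.1,0,0,0,0]'

```text
clock: 45.38
position: [468.4, 49.2, 195.6]
ee_rot: [0.717, -0.698, -0.0, -0.0]
contact_force: [0.9, 0.6, -1.8]
gripper_width: 4.4
```

Emit:
play_rows --motion '[0,0,0,-4,0,0,0,0,0,0,-8,0,0,0,0,0,0,-11,0,0,0,0,0,0,-12,0,0,0,0,0,0,-12,0,0,0]'

```text
clock: 46.0
position: [468.7, 51.1, 75.4]
ee_rot: [0.717, -0.697, -0.0, 0.0]
contact_force: [-0.5, -0.5, -1.3]
gripper_width: 3.9
```

Emit:
play_rows --motion '[0,0,0,-0.8,0,0,0,0,0,0,-1.3,0,0,0,0,0,0,-1.5,0,0,0,0,0,0,-1.5,0,0,0]'

```text
clock: 46.5
position: [467.1, 50.7, 61.7]
ee_rot: [0.717, -0.697, -0.001, 0.001]
contact_force: [-8.6, 0.6, 14.5]
gripper_width: 3.8
```

Emit:
play_rows --motion '[0,0,0,0,0,0,0,20,0,0,0,0,0,0,45,0,0,0.1,0,0,0,45,0,0,0.1,0,0,0,45,0,0,0.1,0,0,0]'

```text
clock: 47.12
position: [468.8, 51.0, 61.1]
ee_rot: [0.717, -0.697, 0.0, -0.0]
contact_force: [-0.3, -0.0, 0.4]
gripper_width: 38.0
```

Emit:
play_rows --motion '[45,0,0,5,0,0,0,45,0,0,10,0,0,0,45,-1,0,13,0,0,0,45,-1,0,13,0,0,0]'

```text
clock: 47.62
position: [459.6, 51.5, 193.5]
ee_rot: [0.717, -0.697, 0.001, -0.003]
contact_force: [0.7, -0.1, -1.4]
gripper_width: 38.3
```

```bash
python3 cups.py '[("L",508,-74,90,44),("S",494,52,75,38)]' t
```

```text
[459.6  51.5 193.5]
wrist L [510.4 -75.2  41.5] 1633
wrist S [494.2  50.2  35.6] 1144
scene L [508.6 -73.3  41.7] 214
scene S [492.2  52.6  35.8] 149
top L [509.1 -71.1  41.6] 122
```

View pics/t_wrist.png

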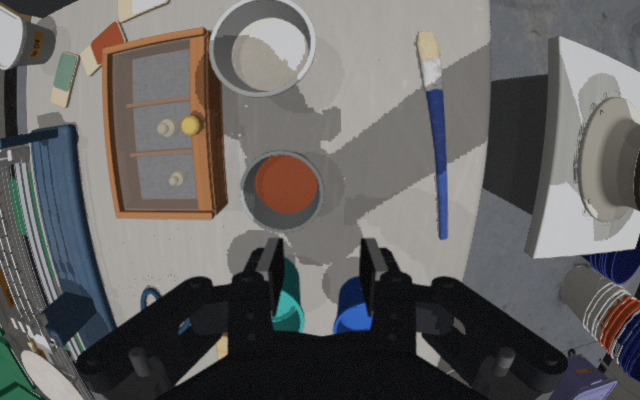

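Emit:
play_rows --motion '[45,-1,5,1,0,0,0,45,-2,10,2,0,0,0,45,-3,15,4,0,0,0,45,-4,20,4,0,0,0,45,-4,25,4,0,0,0]'

```text
clock: 48.4
position: [417.7, 302.3, 229.8]
ee_rot: [0.717, -0.697, 0.0, 0.001]
contact_force: [0.5, 0.3, -0.1]
gripper_width: 38.5
```

Emit:
play_rows --motion '[45,0,0,0,0,0,0,45,0,0,0,0,0,0,45,0,0,0,0,0,0]'

```text
clock: 48.78
position: [418.6, 299.9, 230.5]
ee_rot: [0.716, -0.698, 0.0, 0.001]
contact_force: [0.7, 0.3, 0.2]
gripper_width: 38.3
```

```bash
python3 cups.py '[("L",508,-74,90,44),("S",494,52,75,38)]' u; python3 - <<'E'
from h import *
np.set_printoptions(precision=1,suppress=True)
for cam in ["top","scene"]:
    p,d=arm.get_image(cam);c=arm.camera_info(cam)
    for o in arm.place_of("lid_knob",cam)[:1]: print(cam,o["confidence"],o["uv"],at_z(c,o["uv"],70))
    P,_,_=cloud(c,d)
    m=(abs(P[:,0]-480)<25)&(abs(P[:,1]+332)<25)&(P[:,2]>62);print("wt",P[m].mean(0),P[m][:,2].max())
    if cam=="scene": cv2.imwrite("pics/v.png",cv2.resize(p[140:360,160:490],None,fx=2.4,fy=2.4)[:,:,::-1])
print(arm.read_state()["clock"],arm.read_state()["contact_force"])
E
```

```text
[418.6 299.9 230.5]
scene L [508.5 -73.4  41.8] 210
scene S [492.2  52.8  35.8] 152
top L [509.1 -71.2  41.7] 122
top S [493.1  55.1  35.8] 86
top 0.73 [315.5, 190.5] [585.2  -8.5  70. ]
wt [ 477.4 -325.2   70.4] 80.09054391863906
scene 0.79 [342.3, 198.0] [575.3  -7.8  70. ]
wt [ 476.6 -329.2   70.2] 75.40827379979314
49.125 [-0.4 -0.1  0. ]
```

View pics/v.png

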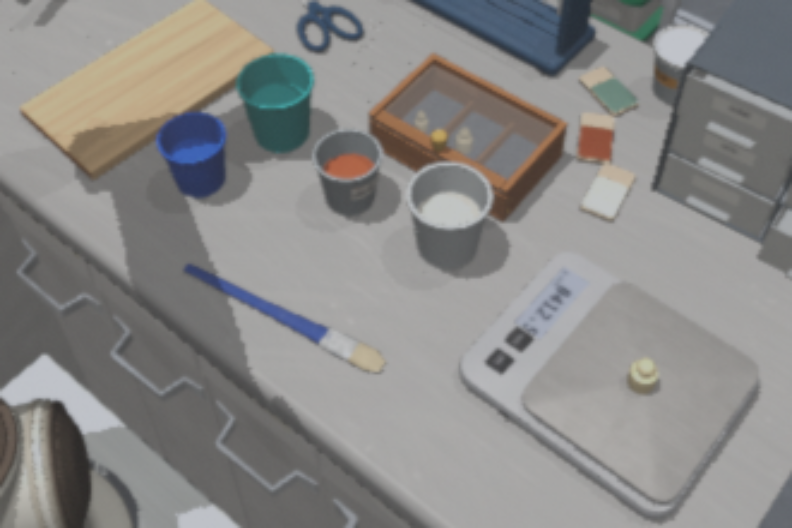

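```bash
python3 - <<'E'
import cv2,numpy as np
A=[cv2.imread(f"pics/{n}.png") for n in ("a_top","u_top","a_scene","u_scene")]
r=[A[0][150:210,275:355],A[1][150:210,275:355]]; s=[A[2][155:235,305:405],A[3][155:235,305:405]]
up=lambda i,w:cv2.resize(i,(w,int(i.shape[0]*w/i.shape[1])),interpolation=cv2.INTER_CUBIC)
a=np.hstack([up(i,390) for i in r]);b=np.hstack([up(i,390) for i in s])
cv2.imwrite("pics/w.png",np.vstack([a,b[:300]]))
g=[i.astype(float)  for i in A]
def yel(im,x0,y0,x1,y1):
    h=cv2.cvtColor(im[y0:y1,x0:x1],cv2.COLOR_BGR2HSV); m=(h[...,0]>18)&(h[...,0]<32)&(h[...,1]>130)&(h[...,2]>110)
    yy,xx=np.nonzero(m); return xx.mean()+x0,yy.mean()+y0,m.sum()
for i in (0,1): print(yel(A[i],300,180,330,205))
for i in (2,3): print(yel(A[i],330,185,355,212))
E
```

```text
(np.float64(315.0), np.float64(192.13636363636363), np.int64(22))
(np.float64(315.0416666666667), np.float64(192.29166666666666), np.int64(24))
(np.float64(nan), np.float64(nan), np.int64(0))
(np.float64(nan), np.float64(nan), np.int64(0))<stdin>:10: RuntimeWarning: Mean of empty slice.
  ret = ret.dtype.type(ret / rcount)
```

View pics/w.png

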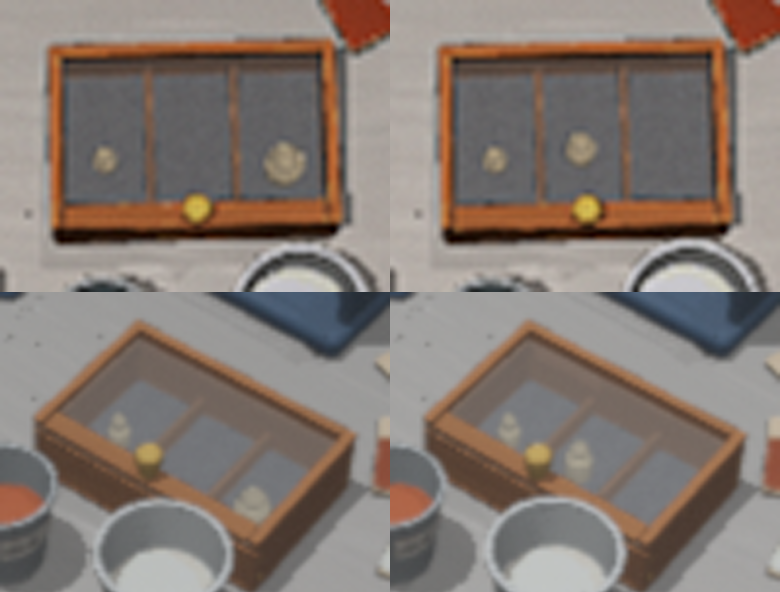

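Left is the start, right is now. The lid knob is at the same pixel in the top view, (315, 192) both times, so the lid is shut. The medium weight stands in the middle compartment, the small one is untouched, and both cups are back in place. Handing in.

```bash
python3 -c "
from bench import arm
print(arm.job_done())"
```

```text
the job is handed in; nothing more can be done
None
```

The job is done and handed in at about 49 s, well under the 144 s limit. In order, I:
1. Lifted both cups onto the ware board.
2. Drew the lid out to its stop.
3. Moved the medium weight from the scale to the middle compartment.
4. Stood the large weight on the platform.
5. Slid the lid shut and put the cups back.

**Last checks**
- **Large weight:** it stands upright, within about 1 mm of the platform's middle in the wrist camera. In the top and scene views, which carry a bias of a few mm, its knob reads about 4 to 8 mm from that point.
- **Case:** the medium weight is upright in the middle compartment and the small one was not moved. The lid was pushed to its end stop, and the knob is at the same top-view pixel as at the start, within 0.2 px.
- **Small cup:** it is back within about 1 mm of where it stood (wrist camera: 2 mm).
- **Large cup:** it stands about 2 to 2.5 mm too far in +x. I left it, because a second grasp was not likely to do better.

**Disagreements**
- **Lid knob:** the network put it 8 mm from its starting place in the top view. The scene view, the wrist view and a colour comparison contradicted that, so I took it as a network error.
- **Cups:** each tilted a few degrees in the rim pinch and settled 7 to 10 mm on release. I allowed for this when putting them back.

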